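# Stow a plug in a rotary storage drum and close its dial lid

## Task

Put the loose yellow plug away in the round storage drum. Push the lid round by its upright peg until the lid's opening lines up with the compartment that has the yellow marker, lay the plug down in that compartment, then push the lid back until its opening lines up with the orange solid third, so that the drum is shut. Leave the torch, the feeler gauge and the thumb knob where they are.

Things in the scene. Friction and masses are not known exactly. Their poses are not given: they have to be found in the camera images.
- drum: Round grey storage drum, fixed, 176 mm in diameter, rim 60 mm high, wall 4 mm. Origin on its vertical axis at worktop level; z up. Three thirds divided by 3 mm walls at 30, 150 and 270 degrees from its +x (counter-clockwise from above): one solid, two compartments. At the middle of each compartment an ear (reaching 116 mm from the axis, 46 mm high) carries a coloured marker; the markers change places.
- orange_third (a point): Point on the solid third, which is centred on the drum's +y: 46 mm from the axis, on its orange top 58 mm above the worktop. The drum is shut when the lid's opening is over it.
- compartment_p (a point): Point on the floor of the compartment centred 210 degrees from the drum's +x, 46 mm from the axis, 14 mm above the worktop. The compartment is 44 mm deep and reaches from a post of 5 mm radius on the axis to the wall's inside at 83 mm radius.
- compartment_m (a point): The same point in the other compartment, centred -30 degrees from the drum's +x; same size.
- lid (a joint): Angle of the grey dial lid, rad, positive counter-clockwise from above: 0 shut, +2.094 opening over compartment_p, -2.094 over compartment_m; stops at -2.3 and 2.3. Starts within 0.5 of 0. Flat disc, 86 mm radius, 6 mm thick, top 67 mm above the worktop, hub screw to 72 mm. Light friction (about 2 N at the peg), no spring, stays where left, cannot lift.
- opening_mark (a point): Point on the centre line of the lid's opening, 100 mm from the axis, 67 mm above the worktop; turns with the lid, and lies above the centre of a marker when the opening is in line with it. The opening is a 112 degree sector cut from the 12 mm radius hub out to the lid's edge, with a white line along either side.
- peg_top (a point): Centre of the top of the lid's black upright peg: 16 mm in diameter, 62 mm from the axis, opposite the middle of the opening, rising to 116 mm above the worktop (a 28 mm wide collar round its foot is 5 mm high, top 72 mm above the worktop).
- yellow_marker: Yellow disc, 27 mm in diameter and 3 mm thick, fixed on the ear of the wanted compartment, 100 mm from the drum's axis. Origin: centre of its underside, 46 mm above the worktop; its own yaw means nothing.
- blue_marker: Blue disc of the same size on the ear of the other compartment, which is not wanted.
- plug: Loose yellow barrel-shaped plug with black ends, 60 mm long (its y axis), belly 32 mm wide (x) and 33 mm high (z), about 60 g, lying on the worktop. Origin: centre of its underside. Grasp it across the belly. Its ends (the last 9 mm) are 16 mm thick.
- feeler: Bystander: closed feeler gauge, 23 x 104 x 15 mm, long along its y. Origin: centre of its underside.
- thumb_knob: Bystander: pale thumb knob standing upright, 48 mm in diameter, 39 mm high. Origin: centre of its underside.
- torch: Bystander: small black torch, 32 x 111 x 28 mm, long along its y, lying beyond the drum. Origin: centre of its underside.

How it is judged (in metres and radians):
On the way, in this order (a step that is already met when the one before it is completed fails the run):
1. the lid's opening is in line with the yellow-marked compartment (horizontal distance between opening_mark and yellow_marker below 0.022 m), for 0.2 s.
2. the plug lies released in the yellow-marked compartment (horizontal distance between plug and yellow_marker below 0.085 m and horizontal distance between plug and drum below 0.07 m and z of plug in the frame of drum between 0.008 and 0.05 m and angle between plug's own y axis and vertical above 1.15 rad and contact force between the fingers and plug below 0.3 N and linear speed of plug below 0.03 m/s), for 0.2 s.
At the end, for the whole second after the job is handed in: The plug lies (long axis within about 24 degrees of level) released and at rest in the yellow-marked compartment, and the lid is shut: its joint within 0.2 rad (11 degrees) of 0. On the way the opening was within 22 mm, at marker radius, of standing over the yellow marker (all of step 2 and value of joint lid between -0.2 and 0.2 rad); the robot touches nothing.
It fails at once if the feeler gauge is moved by more than 25 mm (distance of feeler from where it was at the start of the episode above 0.025 m).
It fails at once if the thumb knob is moved by more than 25 mm (distance of thumb_knob from where it was at the start of the episode above 0.025 m).
It fails at once if the torch is moved by more than 25 mm (distance of torch from where it was at the start of the episode above 0.025 m).
It also fails if it takes over 72 s, if anything falls off the work surface, if the arm or the gripper's body presses on something with over 40 N, if the wrist force passes 120 N, or if a joint passes its speed limit or range.

## Robot

A 6-joint arm with a two-finger parallel gripper is mounted at the origin on a cart in front of the work surface, level with it; the furniture and walls round the work are solid. World frame = base frame: x ahead of the robot, y to its left, z up, the work surface at z = 0. Lengths are in mm, angles in rad, forces in N, time in s.
With the tool pointing down it reaches from about 275 to 1000 mm from the base axis. Payload 8.4 kg.
Tool frame: the origin (TCP) lies between the finger pads; the fingertips stand r.nose_length ahead of it and the grasp point (between the pads) lies 8 mm behind it (r.nose_length is the distance from the TCP to the fingertips, in mm); y points along the fingers, x is the direction in which the jaws open and shut, and the axes are right-handed (so a half turn about y gives the same grasp; the last joint's range is limited). The gripper opens to 85 mm and grips with 20 to 120 N. Pads are 22 mm wide; open, the fingers measure 114 mm over their backs; the gripper's body (76 mm by 85 mm) begins 54 mm behind the grasp point. The pads swing forward as they close: fully open they stand 13 mm farther back than shut.
Start: joints at [1.334, 0.353, 1.633, -0, 1.155, -0.002], TCP at [145.404, 607.853, 242.281] pointing down, gripper open.
Joint ranges: [-2.63, 2.63], [-0.92, 2.1], [0.06, 2.66], [-1.3, 4.44], [0, 2.69], [-3.02, 3.02]. Speed limits (rad/s): [2.22, 2.22, 2.79, 3.14, 3.14, 3.14].

## Interface

Orientations are given as [roll, pitch, yaw] about the fixed x, y, z axes, in that order (R = Rz(yaw) Ry(pitch) Rx(roll)).
In Python, from rig import r, cams, order gives the robot as it stands. The module is installed in compiled form; this text tells all that it offers.
- The arm moves only by the shell command python3 -m crank 'ROWS' [FORCE]. ROWS is JSON, a list of rows, each a list of 7 numbers: the turn, a rotation vector about the tool's x, y, z in degrees, then the shift along the tool's x, y, z in cm, then the opening, from -1 (shut) to 1 (fully open). A call has exactly 10 rows; each row shifts and turns the pose as measured when the row begins, along the tool's axes as they then stand; what a row does not reach is not made up. A row lasts 1/12 s, in which the tool goes at most 41.7 mm and 7.16 degrees, less where a joint would pass 70% of its speed; a pose out of reach is approached as far as the arm can. A call with a gripper value outside its range is refused whole. The fingers move at their own pace and stop on an object; FORCE is the grip in N (left out, the last holds). Time passes only in rows, so rows that do not move let the fingers close, or fill a call up. It gives the time, the measured TCP pose, the force and the opening at its end, in the units of the state.
- r.sense(): the state, without advancing time (a new reading comes with each control period).
- cams.grab_frame(name): name is "side" or "top"; returns the picture (480x640x3 uint8, blue, green, red); there is no depth.
- cams.camera_info(name): a dict with "intrinsics" (3x3 intrinsics, pixels), "view" (4x4, takes a point from world to camera coordinates). Camera axes: x right, y up, looking along -z (the intrinsics and any distortion apply to the point x, -y, -z); pixel columns grow to the right and rows downward; lengths in mm; the calibration is good to about 2 mm. A picture is of the moment at which its call begins. camera_info takes no time and is no camera call.
- order.sign_off(): hands the job in, once; it reports no verdict.
The state is a dict: "clock": time; "qpos": joint angles; "qvel": joint speeds; "joint_efforts": joint torques, N m; "eef_pos": TCP position; "tcp_rot": TCP orientation; "contact_force": force on the tool from outside, world axes, zero at the start; "wrist_torque": the same for the moment, N m; "opening": opening from 0.0 (shut) to 1.0 (fully open).
Only numpy, scipy, OpenCV 4.12 (cv2) and the standard library are available. Lean on these libraries where they do the work, as an engineer would, in place of code of your own. Each camera call takes 0.05 s, during which the arm holds its last target.

## Working session

There is one attempt and no reset: what is moved stays moved. The work goes in short steps, Python scripts to look and compute and a shell command to move; the robot and the scene stay as the last step left them, time stands still between calls to the robot, and variables do not carry over. Pictures are saved under pics/ and viewed, and the job is handed in when it is done.

```bash
mkdir -p pics; python3 - <<'E'
from rig import r,cams,order
import cv2,numpy as np
for n in("top","side"):
    cv2.imwrite(f"pics/{n}0.png",cams.grab_frame(n))
    i=cams.camera_info(n);print(n,{k:np.round(v,4).tolist() if not isinstance(v,str) else v for k,v in i.items()})
print(r.sense(),r.nose_length)
E
```

```text
top {'intrinsics': [[561.347, 0.0, 321.6267], [0.0, 561.347, 241.8147], [0.0, 0.0, 1.0]], 'view': [[0.0143, -0.9999, -0.0016, 24.6455], [0.987, 0.0139, 0.1599, -568.1299], [-0.1599, -0.0039, 0.9871, -1282.2847], [0.0, 0.0, 0.0, 1.0]]}
side {'intrinsics': [[501.3702, 0.0, 321.1651], [0.0, 501.3702, 241.2903], [0.0, 0.0, 1.0]], 'view': [[0.9066, 0.4212, 0.0249, -515.3286], [-0.2668, 0.5266, 0.8071, 54.7098], [0.3269, -0.7384, 0.5898, -1185.7534], [0.0, 0.0, 0.0, 1.0]]}
{'clock': 0.1, 'qpos': array([ 1.33358986e+00,  3.53597266e-01,  1.63405732e+00,  2.30507290e-05,
        1.15523947e+00, -2.39920987e-03]), 'qvel': array([ 9.04875589e-04, -3.04351276e-03, -4.94359620e-03, -1.17523170e-03,
        3.08134707e-04,  6.62358665e-05]), 'joint_efforts': array([ 1.16337324e-03, -6.06353688e+01, -3.42817569e+01,  1.02341639e-04,
        3.81545542e-03, -3.15776401e-05]), 'eef_pos': array([145.30224103, 607.43683497, 241.62633244]), 'tcp_rot': array([-1.57077213e+00,  1.30134517e-03,  1.33597976e+00]), 'contact_force': array([-0.7357556 , -0.52852901,  1.06740229]), 'wrist_torque': array([-0.03829689, -0.00612653,  0.09453807]), 'opening': 0.9995153120523802} 11.0
```

View pics/top0.png

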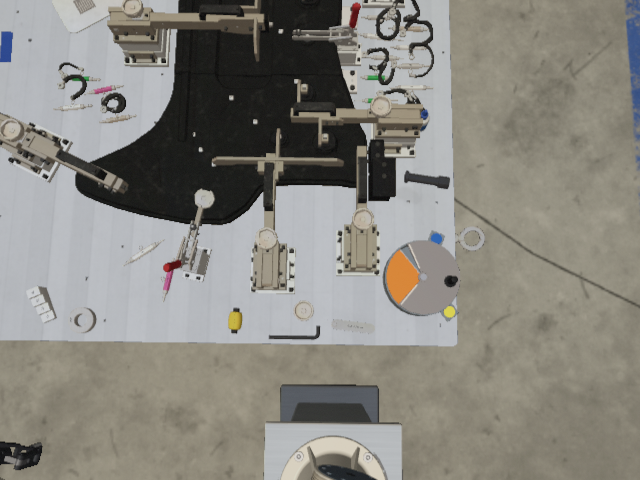

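View pics/side0.png

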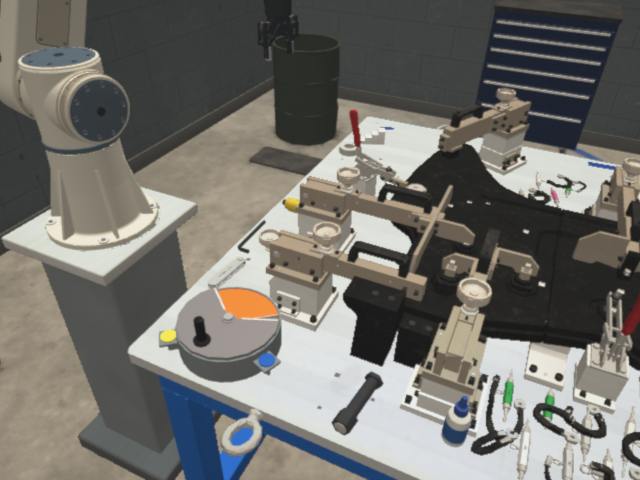

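The top view shows the drum at about (422,278), with the yellow marker at (449,312), the blue marker at (437,239), the peg at (451,281) and the plug at (235,320). The side view shows the drum at (228,330). I'll enlarge these areas.

```bash
cat > h.py <<'E'
from rig import r,cams,order
import cv2,numpy as np
def P(n):
    i=cams.camera_info(n);return np.array(i["intrinsics"]),np.array(i["view"])
def proj(n,p):
    K,V=P(n);c=V[:3,:3]@np.array(p,float)+V[:3,3];c=c*[1,-1,-1];q=K@c;return q[:2]/q[2]
def unp(n,u,v,z):
    K,V=P(n);d=np.linalg.inv(K)@[u,v,1];d=V[:3,:3].T@(d*[1,-1,-1]);o=-V[:3,:3].T@V[:3,3]
    return o+d*(z-o[2])/d[2]
def crop(n,name,x0,y0,x1,y1,s):
    im=cams.grab_frame(n)[y0:y1,x0:x1];cv2.imwrite(f"pics/{name}.png",cv2.resize(im,None,fx=s,fy=s,interpolation=cv2.INTER_CUBIC))
E
python3 - <<'E'
from h import *
a=cv2.imread("pics/top0.png")
def c(a,x0,y0,x1,y1,s):return cv2.resize(a[y0:y1,x0:x1],None,fx=s,fy=s,interpolation=cv2.INTER_CUBIC)
cv2.imwrite("pics/t_drum.png",c(a,375,225,475,325,6))
cv2.imwrite("pics/t_plug.png",c(a,210,290,380,345,4))
b=cv2.imread("pics/side0.png")
cv2.imwrite("pics/s_drum.png",c(b,150,270,300,390,5))
for nm,(u,v,z) in dict(yel=(449,312,49),blue=(437,239,49),peg=(451,281,116),hub=(424,277,72),plug=(235,320,16)).items():print(nm,unp("top",u,v,z).round(1))
E
```

```text
yel [ 406.9 -264.2   49. ]
blue [ 577.7 -239.6   49. ]
peg [ 472.5 -255.1  116. ]
hub [ 485.  -203.4   72. ]
plug [382.2 235.1  16. ]
```

View pics/t_drum.png

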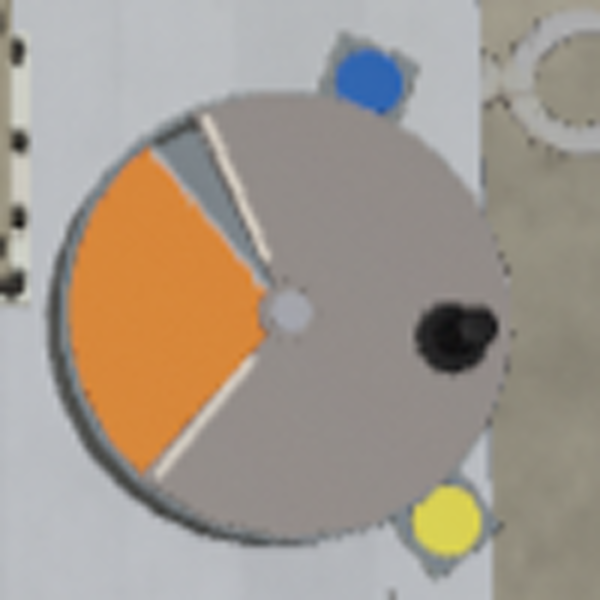

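View pics/t_plug.png

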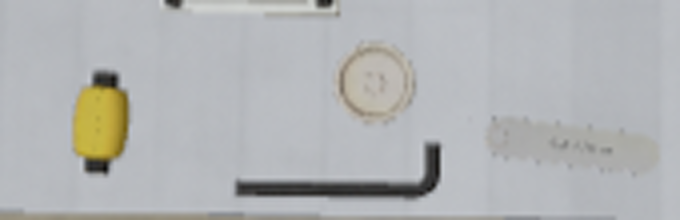

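View pics/s_drum.png

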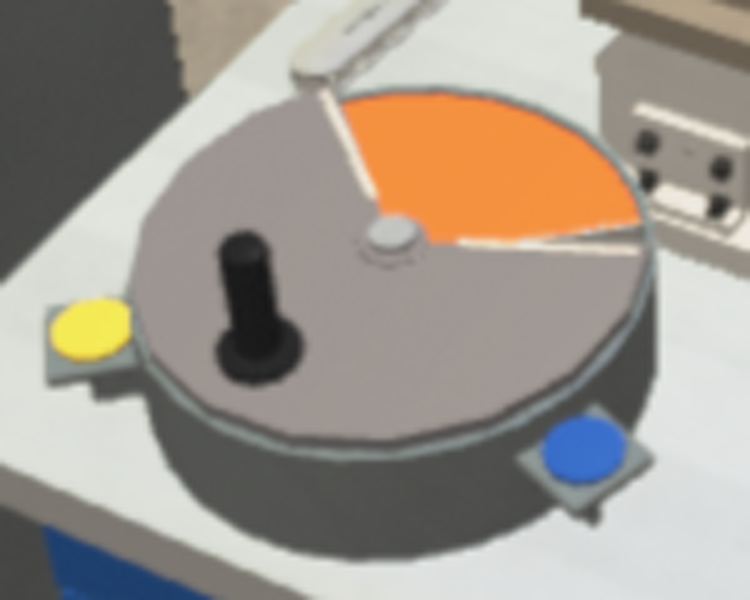

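```bash
python3 - <<'E'
from h import *
T=lambda u,v,z,n="top":unp(n,u,v,z)[:2]
o=-.42
y=T(375+447/6+o,225+521/6+o,49);b=T(375+369/6+o,225+81/6+o,49);h=T(375+291/6+o,225+312/6+o,72);p=T(375+480/6+o,225+326/6+o,116);col=T(375+452/6+o,225+337/6+o,72)
ys=T(150+91/5-.4,270+328/5-.4,49,"side");bs=T(150+585/5-.4,270+449/5-.4,49,"side");hs=T(150+390/5-.4,270+232/5-.4,72,"side");ps=T(150+243/5-.4,270+240/5-.4,116,"side")
print("top ",y,b,h,p,col);print("side",ys,bs,hs,ps)
for Y,B,H,Pg in((y,b,h,p),(ys,bs,hs,ps)):
    print(np.linalg.norm(Y-H),np.linalg.norm(B-H),np.linalg.norm(Y-B),np.linalg.norm(Pg-H),[np.degrees(np.arctan2(*(q-H)[::-1])) for q in(Y,B,Pg)])
Y=(y+ys)/2;B=(b+bs)/2
m=(Y+B)/2;d=(B-Y)/np.linalg.norm(B-Y);
H=np.mean([h,hs],0);n=np.array([-d[1],d[0]]);print("centre from markers",m+n*50,m-n*50,"hub",H)
a=T(235.6,309.3,16.5);e=T(233.9,331.1,16.5);c=T(210+100/4-.4,290+122/4-.4,20)
print("plug",a,e,c,(a+e)/2,np.degrees(np.arctan2(*(a-e)[::-1])),np.linalg.norm(a-e))
s=r.sense()
E
python3 - <<'E'
import cv2
b=cv2.imread("pics/side0.png")
cv2.imwrite("pics/s_plug.png",cv2.resize(b[160:310,220:370],None,fx=4,fy=4,interpolation=cv2.INTER_CUBIC))
E
```

```text
top  [ 408.29780738 -264.37110434] [ 579.92303169 -237.46656868] [ 485.93106486 -201.34772428] [ 477.26319833 -263.15880518] [ 477.21969836 -262.6803297 ]
side [ 411.09357381 -264.82281125] [ 582.53242853 -237.66218545] [ 488.86546562 -202.52555885] [ 478.75580124 -261.09179876]
99.99434535030086 100.69290316658129 173.7212469964329 62.41587645343527 [np.float64(-140.92999586152558), np.float64(-21.020562917389928), np.float64(-97.9826243825601)]
99.64644907108189 100.04040417953087 173.57701605114715 59.43239664659079 [np.float64(-141.30438956915663), np.float64(-20.562220527252567), np.float64(-99.79384239697198)]
centre from markers [ 487.67802914 -201.69024015] [ 503.24539156 -300.47109471] hub [ 487.39826524 -201.93664156]
plug [407.38594867 234.59993006] [356.26431175 236.6274675 ] [381.90640986 235.43657819] [381.82513021 235.61369878] -2.2712199996931517 51.16182824379152
```

View pics/s_plug.png

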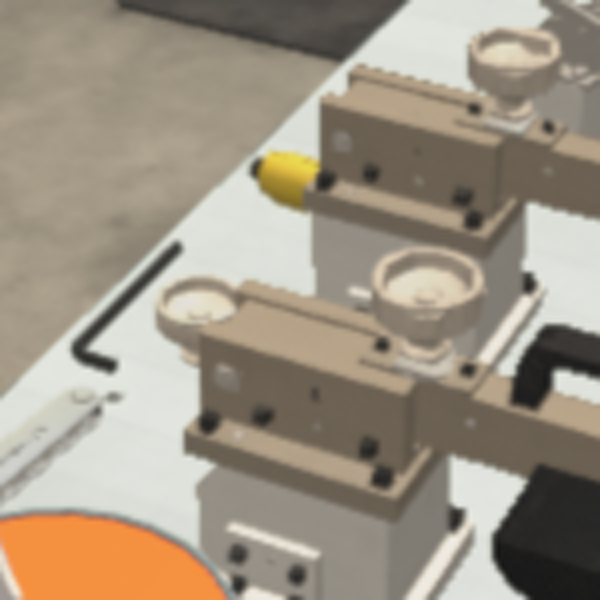

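```bash
cat >> h.py <<'E'
def tri(a,b):
    A=[];B=[]
    for n,(u,v) in(("top",a),("side",b)):
        K,V=P(n);M=K@(np.diag([1,-1,-1])@V[:3]);
        for w,i in((u,0),(v,1)):
            q=M[i]-w*M[2];A.append(q[:3]);B.append(-q[3])
    return np.linalg.lstsq(np.array(A),np.array(B),rcond=None)[0]
E
python3 - <<'E'
from h import *
print("cup",tri((363,219),(326.7,232)))
print("baseR",unp("top",381,275,5),unp("top",380,240,5))
print("body top right near corner", [unp("top",376,268,z).round() for z in(80,130)])
print("gripside corner z100", [unp("side",220+320/4,160+480/4,z).round() for z in(60,100)])
print(unp("side",500/4+220-75,160+90,100))
print("knob",tri((304,310.5),(269,236)),"feeler",unp("top",352,326,15))
E
python3 -c "
import cv2
b=cv2.imread('pics/side0.png');cv2.imwrite('pics/s2.png',cv2.resize(b[200:360,220:420],None,fx=4,fy=4))
b=cv2.imread('pics/top0.png');cv2.imwrite('pics/t2.png',cv2.resize(b[195:320,325:475],None,fx=4,fy=4))"
```

```text
cup [597.02128386 -54.58345533 184.20128152]
baseR [ 495.13002445 -111.72745341    5.        ] [ 580.80518573 -109.51198845    5.        ]
body top right near corner [array([503., -93.,  80.]), array([497., -88., 130.])]
gripside corner z100 [array([549., -54.,  60.]), array([570., -96., 100.])]
[480.86235508 -44.43356624 100.        ]
knob [407.32842632  72.42228766  33.58642044] feeler [372.15422504 -41.85418366  15.        ]
```

View pics/s2.png

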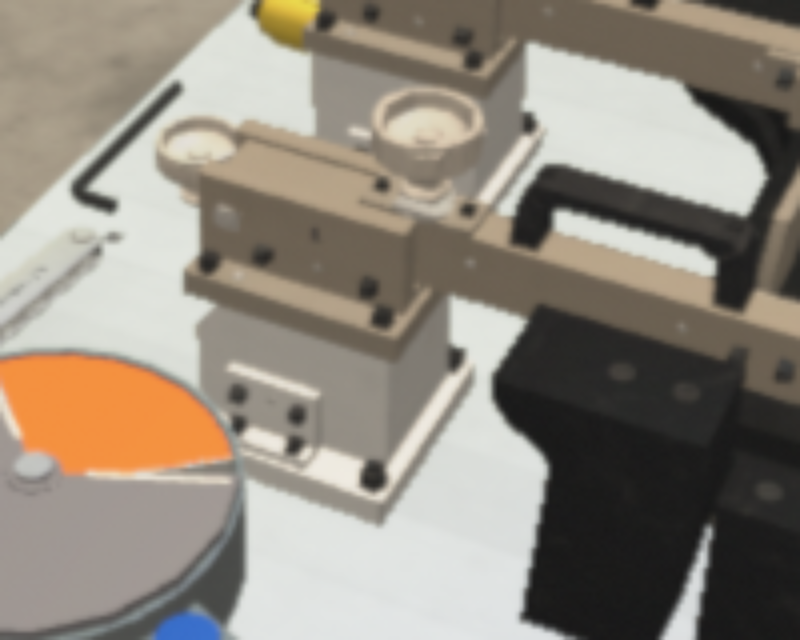

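View pics/t2.png

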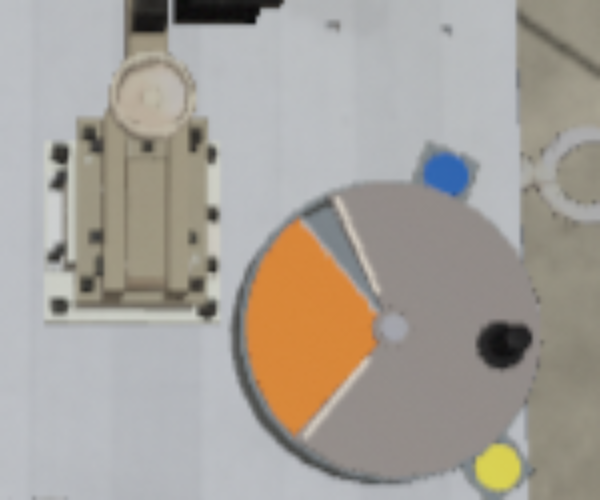

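```bash
python3 -m crank '[[0,7,0,0,0,-4],[0,0,0,0,0,0],[0,0,0,0,0,0],[0,0,0,0,0,0],[0,0,0,0,0,0],[0,0,0,0,0,0],[0,0,0,0,0,0],[0,0,0,0,0,0],[0,0,0,0,0,0],[0,0,0,0,0,0]]' 2>&1 | tail -3; python3 -m crank --help | head -20
```

```text
validation failed for argument at $[0]...invalid input: not JSON, or not a number
```

```bash
cat > plan.py <<'E'
import sys
from h import *
# usage plan x y z yawdeg n   -> suggested rows (dry calculation) from the current pose
def plan(x,y,z,yaw,n):
    s=r.sense();p=s["eef_pos"];w=np.degrees(s["tcp_rot"][2])
    d=(np.array([x,y,z])-p)/n;dw=((yaw-w+180)%360-180)/n if abs(yaw-w)>180 else (yaw-w)/n
    print("now",p.round(1),"rot",np.degrees(s["tcp_rot"]).round(2),"q6",s["qpos"][5].round(2),"F",s["contact_force"].round(1),"t",round(s["clock"],2),"step",np.linalg.norm(d).round(1),"dyaw",round(dw,2))
    for k in range(n):
        a=np.radians(w+dw*k);print([0,round(-dw,1),0,round((d[0]*np.cos(a)+d[1]*np.sin(a))/10,2),round(-d[2]/10,2),round((-d[0]*np.sin(a)+d[1]*np.cos(a))/10,2)])
if __name__=="__main__":
    v=[float(q) for q in sys.argv[1:]];plan(*v[:4],int(v[4]))
E
python3 plan.py 478.5 -262.5 200 -8 25
```

```text
now [145.3 607.4 241.6] rot [-9.000e+01  7.000e-02  7.655e+01] q6 -0.0 F [-0.7 -0.5  1.1] t 0.1 step 37.3 dyaw -3.38
[0, np.float64(3.4), 0, np.float64(-3.07), np.float64(0.17), np.float64(-2.11)]
[0, np.float64(3.4), 0, np.float64(-2.94), np.float64(0.17), np.float64(-2.28)]
[0, np.float64(3.4), 0, np.float64(-2.8), np.float64(0.17), np.float64(-2.45)]
[0, np.float64(3.4), 0, np.float64(-2.66), np.float64(0.17), np.float64(-2.61)]
[0, np.float64(3.4), 0, np.float64(-2.5), np.float64(0.17), np.float64(-2.77)]
[0, np.float64(3.4), 0, np.float64(-2.33), np.float64(0.17), np.float64(-2.91)]
[0, np.float64(3.4), 0, np.float64(-2.15), np.float64(0.17), np.float64(-3.04)]
[0, np.float64(3.4), 0, np.float64(-1.97), np.float64(0.17), np.float64(-3.16)]
[0, np.float64(3.4), 0, np.float64(-1.78), np.float64(0.17), np.float64(-3.27)]
[0, np.float64(3.4), 0, np.float64(-1.58), np.float64(0.17), np.float64(-3.37)]
[0, np.float64(3.4), 0, np.float64(-1.38), np.float64(0.17), np.float64(-3.46)]
[0, np.float64(3.4), 0, np.float64(-1.18), np.float64(0.17), np.float64(-3.54)]
[0, np.float64(3.4), 0, n
[... 303 characters left out ...]
oat64(3.4), 0, np.float64(-0.1), np.float64(0.17), np.float64(-3.73)]
[0, np.float64(3.4), 0, np.float64(0.12), np.float64(0.17), np.float64(-3.72)]
[0, np.float64(3.4), 0, np.float64(0.34), np.float64(0.17), np.float64(-3.71)]
[0, np.float64(3.4), 0, np.float64(0.56), np.float64(0.17), np.float64(-3.68)]
[0, np.float64(3.4), 0, np.float64(0.78), np.float64(0.17), np.float64(-3.64)]
[0, np.float64(3.4), 0, np.float64(0.99), np.float64(0.17), np.float64(-3.59)]
[0, np.float64(3.4), 0, np.float64(1.2), np.float64(0.17), np.float64(-3.53)]
[0, np.float64(3.4), 0, np.float64(1.41), np.float64(0.17), np.float64(-3.45)]
[0, np.float64(3.4), 0, np.float64(1.61), np.float64(0.17), np.float64(-3.36)]
```

```bash
python3 -m crank '[[0,3.4,0,-3.1,0,-2.1,0],[0,3.4,0,-2.9,0,-2.3,0],[0,3.4,0,-2.8,0,-2.4,0],[0,3.4,0,-2.7,0,-2.6,0],[0,3.4,0,-2.5,0,-2.8,0],[0,3.4,0,-2.3,0,-2.9,0],[0,3.4,0,-2.1,0,-3.0,0],[0,3.4,0,-2.0,0,-3.2,0],[0,3.4,0,-1.8,0,-3.3,0],[0,3.4,0,-1.6,0,-3.4,0]]' 
sed -i 's/print(\[0,round(-dw,1),0,\(.*\)\])$/print([float(v) for v in [0,round(-dw,1),0,\1]])/' plan.py
python3 plan.py 478.5 -262.5 200 -8 20
```

```text
clock: 0.93
eef_pos: [275.1, 248.0, 237.4]
tcp_rot: [-1.571, 0.003, 0.726]
contact_force: [1.8, 0.3, 0.8]
opening: 0.501
now [275.1 248.  237.4] rot [-90.04   0.19  41.6 ] q6 0.0 F [1.8 0.3 0.8] t 0.93 step 27.5 dyaw -2.48
[0.0, 2.5, 0.0, -0.93, 0.19, -2.58]
[0.0, 2.5, 0.0, -0.82, 0.19, -2.62]
[0.0, 2.5, 0.0, -0.71, 0.19, -2.66]
[0.0, 2.5, 0.0, -0.59, 0.19, -2.68]
[0.0, 2.5, 0.0, -0.47, 0.19, -2.71]
[0.0, 2.5, 0.0, -0.36, 0.19, -2.72]
[0.0, 2.5, 0.0, -0.24, 0.19, -2.74]
[0.0, 2.5, 0.0, -0.12, 0.19, -2.75]
[0.0, 2.5, 0.0, -0.0, 0.19, -2.75]
[0.0, 2.5, 0.0, 0.12, 0.19, -2.75]
[0.0, 2.5, 0.0, 0.24, 0.19, -2.74]
[0.0, 2.5, 0.0, 0.35, 0.19, -2.72]
[0.0, 2.5, 0.0, 0.47, 0.19, -2.71]
[0.0, 2.5, 0.0, 0.59, 0.19, -2.68]
[0.0, 2.5, 0.0, 0.7, 0.19, -2.66]
[0.0, 2.5, 0.0, 0.82, 0.19, -2.62]
[0.0, 2.5, 0.0, 0.93, 0.19, -2.59]
[0.0, 2.5, 0.0, 1.04, 0.19, -2.54]
[0.0, 2.5, 0.0, 1.15, 0.19, -2.5]
[0.0, 2.5, 0.0, 1.26, 0.19, -2.44]
```

```bash
python3 -m crank '[[0,2.5,0,-0.9,0.2,-2.6,0],[0,2.5,0,-0.8,0.2,-2.6,0],[0,2.5,0,-0.7,0.2,-2.7,0],[0,2.5,0,-0.6,0.2,-2.7,0],[0,2.5,0,-0.5,0.2,-2.7,0],[0,2.5,0,-0.4,0.2,-2.7,0],[0,2.5,0,-0.2,0.2,-2.7,0],[0,2.5,0,-0.1,0.2,-2.8,0],[0,2.5,0,0,0.2,-2.8,0],[0,2.5,0,0.1,0.2,-2.8,0]]' 
python3 -m crank '[[0,2.5,0,0.2,0.2,-2.7,0],[0,2.5,0,0.4,0.2,-2.7,0],[0,2.5,0,0.5,0.2,-2.7,0],[0,2.5,0,0.6,0.2,-2.7,0],[0,2.5,0,0.7,0.2,-2.7,0],[0,2.5,0,0.8,0.2,-2.6,0],[0,2.5,0,0.9,0.2,-2.6,0],[0,2.5,0,1.0,0.2,-2.5,0],[0,2.5,0,1.2,0.2,-2.5,0],[0,2.5,0,1.3,0.2,-2.4,0]]' 
python3 plan.py 478.5 -262.5 95 -8 5
```

```text
clock: 1.77
eef_pos: [374.4, -25.9, 217.3]
tcp_rot: [-1.573, 0.001, 0.265]
contact_force: [0.6, -0.1, -0.4]
opening: 0.5
clock: 2.6
eef_pos: [465.8, -299.1, 194.6]
tcp_rot: [-1.572, 0.003, -0.197]
contact_force: [1.1, 0.5, 0.2]
opening: 0.496
now [ 465.8 -299.1  194.6] rot [-90.06   0.16 -11.3 ] q6 -0.37 F [1.1 0.5 0.2] t 2.6 step 21.4 dyaw 0.66
[0.0, -0.7, 0.0, 0.11, 1.99, 0.77]
[0.0, -0.7, 0.0, 0.11, 1.99, 0.77]
[0.0, -0.7, 0.0, 0.12, 1.99, 0.76]
[0.0, -0.7, 0.0, 0.13, 1.99, 0.76]
[0.0, -0.7, 0.0, 0.14, 1.99, 0.76]
```

```bash
python3 -m crank '[[0,-0.7,0,0.2,0.5,1.2,0],[0,-0.7,0,0.2,0.5,1.2,0],[0,-0.7,0,0.2,0.5,1.2,0],[0,-0.7,0,0,0.5,0,0],[0,0,0,0,0,0,0],[0,0,0,0,0,0,0],[0,0,0,0,0,0,0],[0,0,0,0,0,0,0],[0,0,0,0,0,0,0],[0,0,0,0,0,0,0]]' 
python3 plan.py 478.5 -262.5 95 -8 4
python3 - <<'E'
from h import *
crop("top","t3",375,205,475,325,5);crop("side","s3",130,200,330,390,4)
E
```

```text
clock: 3.43
eef_pos: [479.0, -264.1, 171.8]
tcp_rot: [-1.572, 0.004, -0.145]
contact_force: [0.4, -0.2, 0.9]
opening: 0.501
now [ 479.  -264.1  171.8] rot [-90.09   0.25  -8.34] q6 -0.36 F [ 0.4 -0.2  0.9] t 3.43 step 19.2 dyaw 0.08
[0.0, -0.1, 0.0, -0.02, 1.92, 0.04]
[0.0, -0.1, 0.0, -0.02, 1.92, 0.04]
[0.0, -0.1, 0.0, -0.02, 1.92, 0.04]
[0.0, -0.1, 0.0, -0.02, 1.92, 0.04]
```

View pics/s3.png

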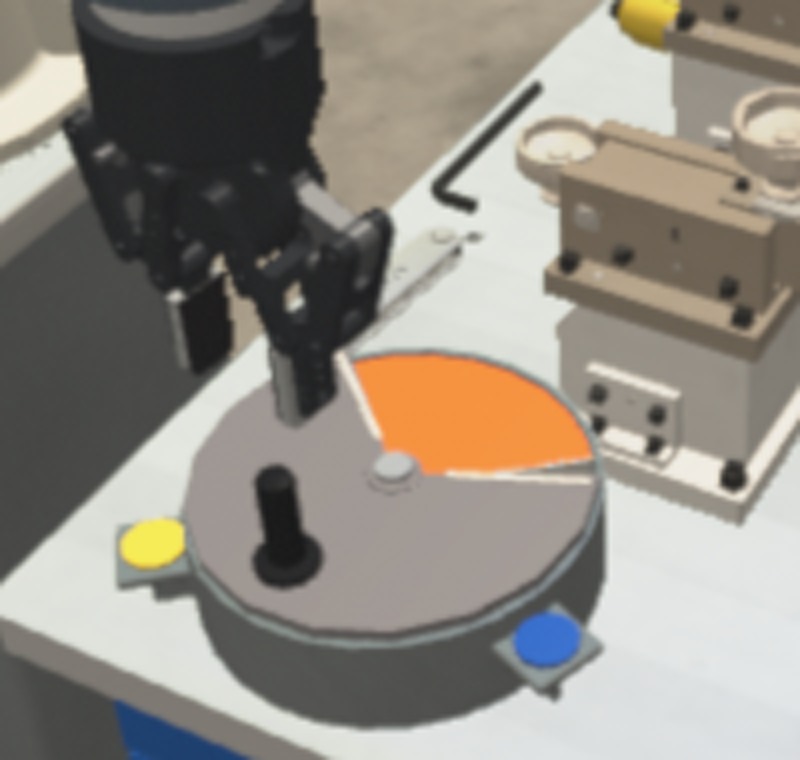

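View pics/t3.png

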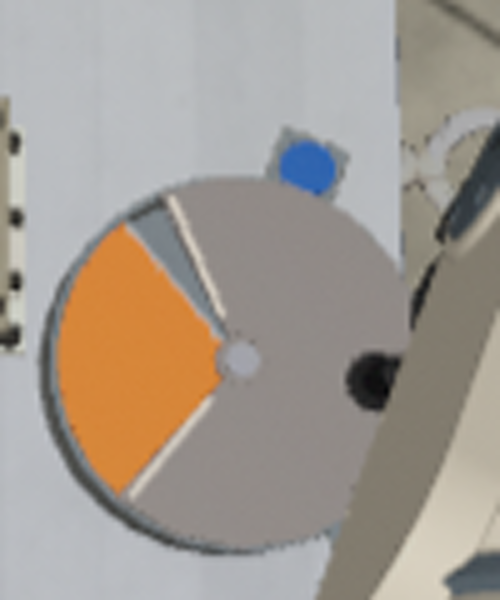

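The side view shows both fingers above the peg, one on either side of it (crop: fingers at 205,370 and 305,410; peg top at 275,480). I'll descend, narrow the gap and check.

```bash
python3 -m crank '[[0,0,0,0,1.9,0,0],[0,0,0,0,1.9,0,0],[0,0,0,0,1.9,0,0],[0,0,0,0,1.4,0,0],[0,0,0,0,0.2,0,-0.4],[0,0,0,0,0,0,-0.4],[0,0,0,0,0,0,-0.4],[0,0,0,0,0,0,-0.4],[0,0,0,0,0,0,-0.4],[0,0,0,0,0,0,-0.4]]' 20
python3 - <<'E'
from h import *
crop("side","s4",150,220,300,370,5)
print(proj("side",r.sense()["eef_pos"]),proj("side",(478.5,-262.5,116)))
E
```

```text
clock: 4.37
eef_pos: [481.6, -267.3, 101.1]
tcp_rot: [-1.576, -0.004, -0.148]
contact_force: [0.1, 0.3, 0.5]
opening: 0.298
[198.52824164 327.71940251] [197.50745734 318.13523525]
```

View pics/s4.png

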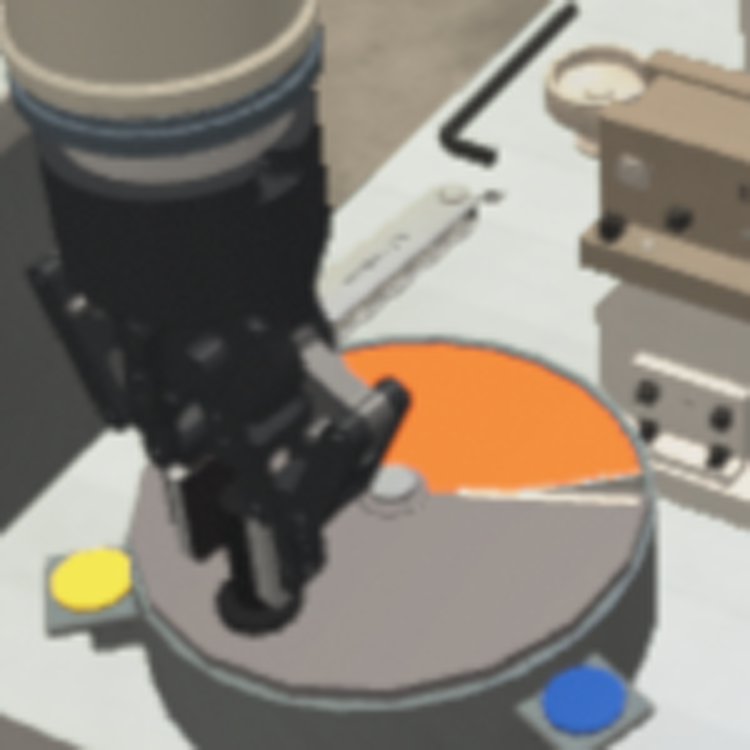

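The side view shows the fingers around the peg's foot (crop: fingers at 200,520 and 265,560; collar at 258,610), so the peg is between them. Now I'll push counter-clockwise along the arc.

```bash
cat > st.py <<'E'
from h import *
s=r.sense();p=s["eef_pos"];C=np.array([487.5,-201.8]);d=p[:2]-C
print("t",round(s["clock"],2),"p",p.round(1),"r",np.linalg.norm(d).round(1),"th",np.degrees(np.arctan2(d[1],d[0])).round(1),"rpy",np.degrees(s["tcp_rot"]).round(1),"q6",s["qpos"][5].round(2),"F",s["contact_force"].round(1),"op",round(s["opening"],3))
E
python3 -m crank '[[0,-5,0,0.5,0.1,0.2,-0.4],[0,-5,0,0.5,0.1,0.1,-0.4],[0,-5,0,0.5,0.1,0.1,-0.4],[0,-5,0,0.5,0,0.1,-0.4],[0,-5,0,0.5,0,0.1,-0.4],[0,-5,0,0.5,0,0.05,-0.4],[0,-5,0,0.5,0,0.05,-0.4],[0,-5,0,0.5,0,0.02,-0.4],[0,-5,0,0.5,0,0.02,-0.4],[0,-5,0,0.5,0,0.02,-0.4]]' 20
python3 st.py
```

```text
clock: 5.25
eef_pos: [525.9, -249.4, 101.1]
tcp_rot: [-1.577, 0.007, 0.764]
contact_force: [-1.1, -1.4, -1.2]
opening: 0.3
t 5.25 p [ 525.9 -249.4  101.1] r 61.1 th -51.1 rpy [-90.4   0.4  43.8] q6 -1.2 F [-1.1 -1.4 -1.2] op 0.3
```

```bash
python3 -m crank '[[0,-4.6,0,0.5,0,0.03,-0.4],[0,-4.6,0,0.5,0,0.03,-0.4],[0,-4.6,0,0.5,0,0.03,-0.4],[0,-4.6,0,0.5,0,0.03,-0.4],[0,-4.6,0,0.5,0,0.03,-0.4],[0,-4.6,0,0.5,0,0.03,-0.4],[0,-4.6,0,0.5,0,0.03,-0.4],[0,-4.6,0,0.5,0,0.03,-0.4],[0,-4.6,0,0.5,0,0.03,-0.4],[0,-4.6,0,0.5,0,0.03,-0.4]]' 
python3 st.py
```

```text
clock: 6.08
eef_pos: [546.4, -206.7, 104.0]
tcp_rot: [-1.575, 0.018, 1.611]
contact_force: [0.3, -2.5, -2.0]
opening: 0.302
t 6.08 p [ 546.4 -206.7  104. ] r 59.1 th -4.8 rpy [-90.2   1.   92.3] q6 -1.95 F [ 0.3 -2.5 -2. ] op 0.302
```

```bash
python3 -m crank '[[0,-4,0,0.5,0.1,-0.05,-0.4],[0,-4,0,0.5,0.1,-0.05,-0.4],[0,-4,0,0.5,0.1,-0.05,-0.4],[0,-4,0,0.5,0.1,-0.05,-0.4],[0,-4,0,0.5,0.1,0,-0.4],[0,-4,0,0.5,0,0,-0.4],[0,-4,0,0.5,0,0,-0.4],[0,-4,0,0.5,0,0,-0.4],[0,-4,0,0.5,0,0,-0.4],[0,-2,0,0.3,0,0,-0.4]]' 
python3 st.py
python3 - <<'E'
from h import *
crop("top","t5",375,205,475,325,5)
crop("side","s5",130,200,330,390,4)
E
```

```text
clock: 6.92
eef_pos: [536.4, -164.2, 103.4]
tcp_rot: [-1.566, 0.031, 2.314]
contact_force: [1.7, -0.8, -1.6]
opening: 0.299
t 6.92 p [ 536.4 -164.2  103.4] r 61.7 th 37.6 rpy [-89.7   1.8 132.6] q6 -2.58 F [ 1.7 -0.8 -1.6] op 0.299
```

View pics/s5.png

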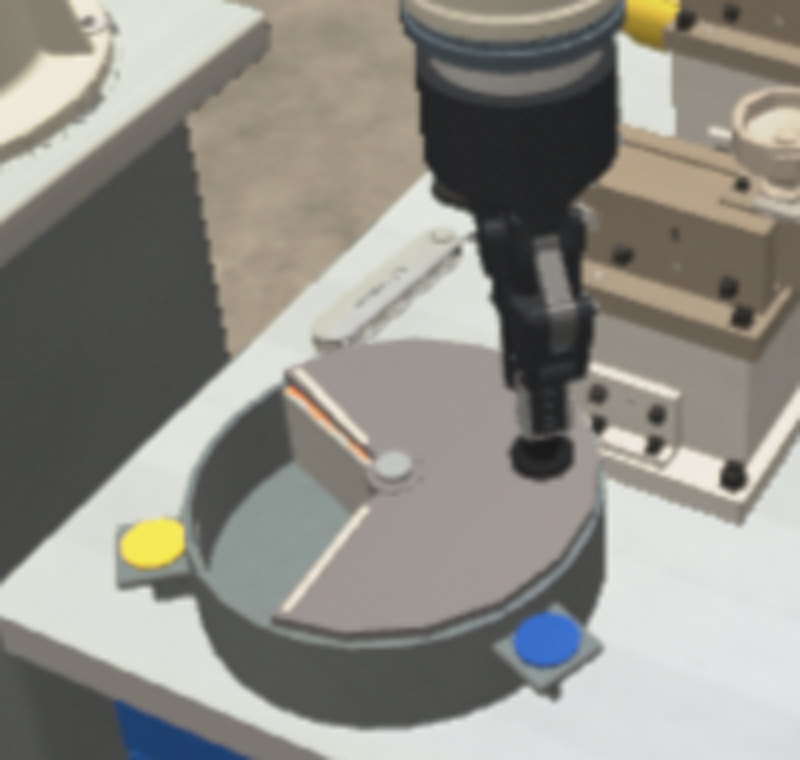

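View pics/t5.png

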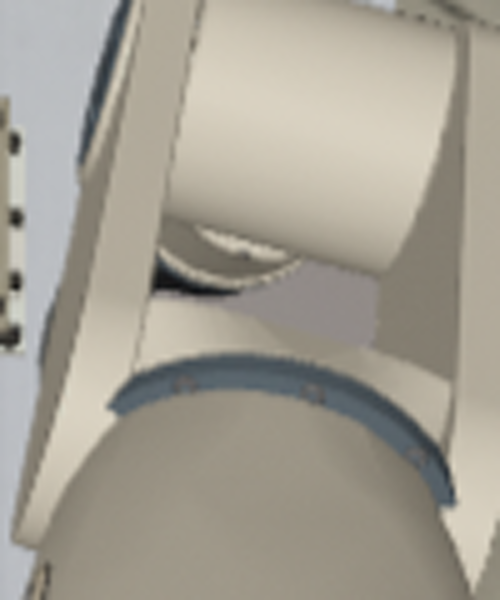

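The side view shows the opening over the yellow-side compartment, about 6° short: a thin strip of orange shows at (315,415), and the lower edge is at (320,560). I'll nudge further and check.

```bash
cat > plan.py <<'E'
import sys
from h import *
from scipy.spatial.transform import Rotation as Ro
def plan(x,y,z,yaw,n):
    s=r.sense();p=s["eef_pos"];R0=Ro.from_euler("xyz",s["tcp_rot"]);w=np.degrees(s["tcp_rot"][2])
    dw=yaw-w
    tilt=(Ro.from_euler("xyz",[-90,0,w],degrees=True)).inv()  # level at same yaw
    fix=(R0.inv()*Ro.from_euler("xyz",[-90,0,w],degrees=True)).as_rotvec(degrees=True)
    d=(np.array([x,y,z])-p)/n
    print("now",p.round(1),"rpy",np.degrees(s["tcp_rot"]).round(2),"q6",s["qpos"][5].round(2),"t",round(s["clock"],2),"step",np.linalg.norm(d).round(1),"tiltfix total",fix.round(1))
    for k in range(n):
        a=np.radians(w+dw/n*k);print([round(float(v),2) for v in [fix[0]/n,-dw/n,fix[2]/n,(d[0]*np.cos(a)+d[1]*np.sin(a))/10,-d[2]/10,(-d[0]*np.sin(a)+d[1]*np.cos(a))/10]])
v=[float(q) for q in sys.argv[1:]];plan(*v[:4],int(v[4]))
E
python3 -m crank '[[0,0,0,0.2,0,0,-0.4],[0,0,0,0.3,0,0.02,-0.4],[0,0,0,0.2,0,0.02,-0.4],[0,0,0,0,0,0,-0.4],[0,0,0,0,0,0,-0.4],[0,0,0,0,0,0,-0.4],[0,0,0,0,0,0,-0.4],[0,0,0,0,0,0,-0.4],[0,0,0,0,0,0,-0.4],[0,0,0,0,0,0,-0.4]]' 
python3 st.py; python3 plan.py 520 -160 180 132 4
python3 - <<'E'
from h import *
crop("side","s6",150,270,300,390,5)
E
```

```text
clock: 7.85
eef_pos: [532.7, -159.7, 104.4]
tcp_rot: [-1.568, 0.034, 2.304]
contact_force: [0.9, 0.2, -0.3]
opening: 0.3
t 7.85 p [ 532.7 -159.7  104.4] r 61.8 th 43.0 rpy [-89.9   1.9 132. ] q6 -2.57 F [ 0.9  0.2 -0.3] op 0.3
now [ 532.7 -159.7  104.4] rpy [-89.86   1.93 132.  ] q6 -2.57 t 7.85 step 19.2 tiltfix total [-0.1 -0.  -1.9]
[-0.04, 0.0, -0.48, 0.21, -1.89, 0.24]
[-0.04, 0.0, -0.48, 0.21, -1.89, 0.24]
[-0.04, 0.0, -0.48, 0.21, -1.89, 0.24]
[-0.04, 0.0, -0.48, 0.21, -1.89, 0.24]
```

View pics/s6.png

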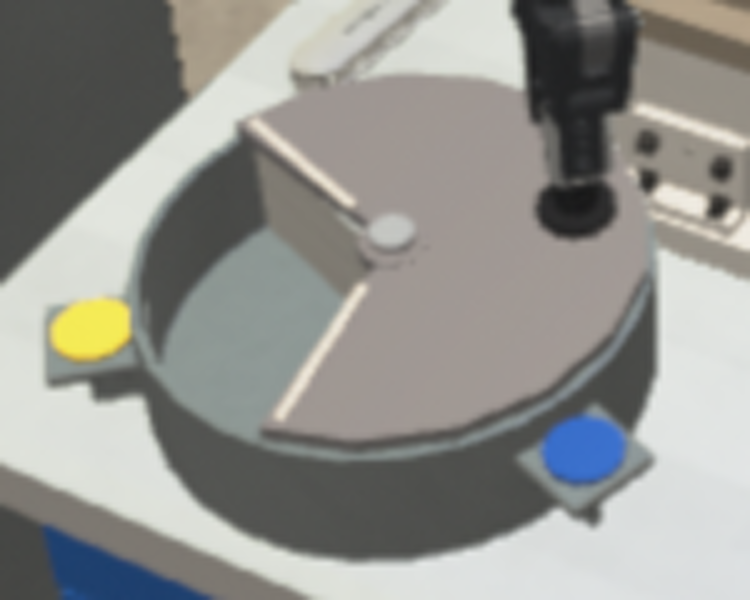

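```bash
python3 - <<'E'
from h import *
C=np.array([487.5,-201.8])
for u,v,z in((576,207,70),(253,123,67),(279,416,67)):
    q=unp("side",150+u/5-.4,270+v/5-.4,z)[:2]-C;print(q,np.linalg.norm(q),np.degrees(np.arctan2(q[1],q[0]))%360)
E
python3 -m crank '[[0,0,-0.5,0,-2,0,-0.3],[0,0,-0.5,0,-3,0,-0.2],[0,0,-0.5,0,-3,0,0],[0,0,-0.5,0,-3,0,0],[0,0,0,0,-3,0,0.3],[0,0,0,0,-1,0,0.3],[0,0,0,0,0,0,0.5],[0,0,0,0,0,0,0.5],[0,0,0,0,0,0,0.5],[0,0,0,0,0,0,0.5]]' 
python3 plan.py 382 235.5 200 88 14
```

```text
[49.54761354 38.70183728] 62.87128292028284 37.99353611923408
[-74.80481296  27.45122571] 79.6826821491047 159.84830818495553
[ 12.1037365  -79.15552913] 80.0755782302654 278.6938030702881
clock: 8.73
eef_pos: [526.6, -156.4, 255.5]
tcp_rot: [-1.561, -0.014, 2.304]
contact_force: [0.1, 0.0, -0.9]
opening: 0.751
now [ 526.6 -156.4  255.5] rpy [-89.46  -0.83 132.  ] q6 -2.59 t 8.73 step 30.1 tiltfix total [-0.5  0.   0.8]
[-0.04, 3.14, 0.06, 2.77, 0.4, -1.11]
[-0.04, 3.14, 0.06, 2.83, 0.4, -0.95]
[-0.04, 3.14, 0.06, 2.88, 0.4, -0.8]
[-0.04, 3.14, 0.06, 2.91, 0.4, -0.64]
[-0.04, 3.14, 0.06, 2.95, 0.4, -0.48]
[-0.04, 3.14, 0.06, 2.97, 0.4, -0.31]
[-0.04, 3.14, 0.06, 2.98, 0.4, -0.15]
[-0.04, 3.14, 0.06, 2.98, 0.4, 0.01]
[-0.04, 3.14, 0.06, 2.98, 0.4, 0.18]
[-0.04, 3.14, 0.06, 2.96, 0.4, 0.34]
[-0.04, 3.14, 0.06, 2.94, 0.4, 0.5]
[-0.04, 3.14, 0.06, 2.91, 0.4, 0.66]
[-0.04, 3.14, 0.06, 2.87, 0.4, 0.82]
[-0.04, 3.14, 0.06, 2.82, 0.4, 0.98]
```

The peg is at 38.0° and the opening's centre at 219.3°, against the yellow marker at 218.9°, so they are aligned. On to the plug.

```bash
python3 -m crank '[[0,3,0,2.8,0,-1.1,0.6],[0,3,0,2.8,0,-1,0.6],[0,3,0,2.9,0,-0.8,0.6],[0,3,0,2.9,0,-0.6,0.6],[0,3,0,2.9,0,-0.5,0.6],[0,3,0,3,0,-0.3,0.6],[0,3,0,3,0,-0.2,0.6],[0,3,0,3,0,0,0.6],[0,3,0,3,0,0.2,0.6],[0,3,0,3,0.5,0.3,0.6]]' 
python3 plan.py 382 235.5 150 88 5
```

```text
clock: 9.57
eef_pos: [412.4, 130.9, 239.0]
tcp_rot: [-1.531, -0.01, 1.748]
contact_force: [0.0, 0.6, 0.9]
opening: 0.8
now [412.4 130.9 239. ] rpy [-87.74  -0.58 100.18] q6 -1.46 t 9.57 step 28.1 tiltfix total [-2.3  0.   0.6]
[-0.45, 2.44, 0.12, 2.17, 1.78, 0.23]
[-0.45, 2.44, 0.12, 2.15, 1.78, 0.32]
[-0.45, 2.44, 0.12, 2.14, 1.78, 0.41]
[-0.45, 2.44, 0.12, 2.12, 1.78, 0.5]
[-0.45, 2.44, 0.12, 2.1, 1.78, 0.59]
```

```bash
python3 -m crank '[[-0.5,2.3,0.1,2.1,1.8,0.2,0.6],[-0.5,2.3,0.1,2.1,1.8,0.3,0.6],[-0.5,2.3,0.1,2.1,1.8,0.4,0.6],[-0.5,2.3,0.1,2.1,1.8,0.5,0.6],[-0.3,1.5,0.1,1,1.8,0.5,0.6],[0,0,0,0,0,0,0.6],[0,0,0,0,0,0,0.6],[0,0,0,0,0,0,0.6],[0,0,0,0,0,0,0.6],[0,0,0,0,0,0,0.6]]' 
python3 plan.py 382 235.5 80 88 4
python3 - <<'E'
from h import *
crop("top","t7",180,270,300,360,6);crop("side","s7",230,150,380,260,5)
E
```

```text
clock: 10.4
eef_pos: [371.8, 227.3, 138.6]
tcp_rot: [-1.558, 0.01, 1.557]
contact_force: [0.6, 0.4, 0.3]
opening: 0.799
now [371.8 227.3 138.6] rpy [-89.29   0.58  89.23] q6 -1.01 t 10.4 step 15.0 tiltfix total [-0.7 -0.  -0.6]
[-0.18, 0.31, -0.14, 0.21, 1.46, -0.25]
[-0.18, 0.31, -0.14, 0.21, 1.46, -0.25]
[-0.18, 0.31, -0.14, 0.21, 1.46, -0.25]
[-0.18, 0.31, -0.14, 0.21, 1.46, -0.25]
```

View pics/t7.png

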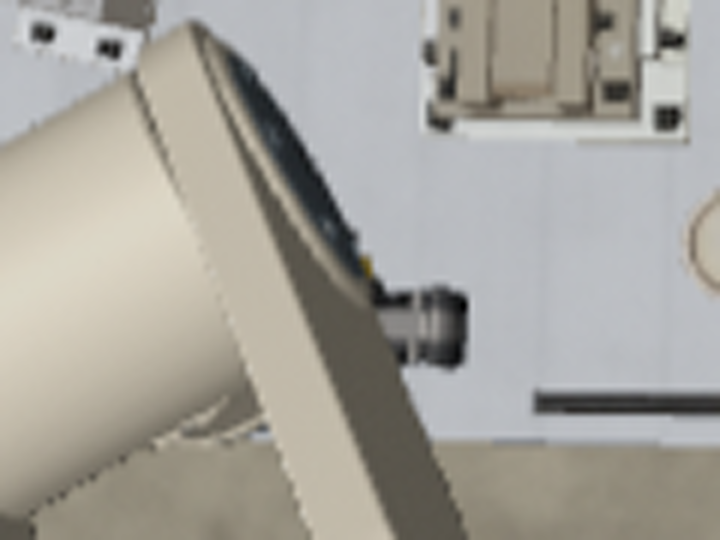

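View pics/s7.png

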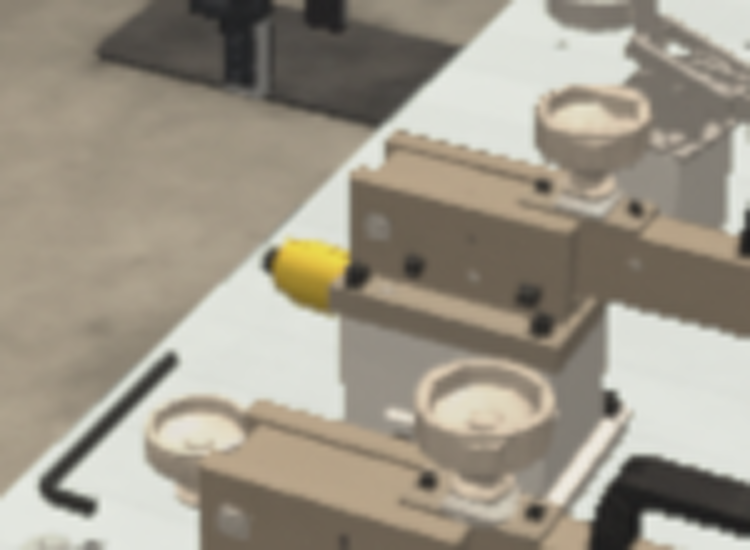

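```bash
python3 - <<'E'
from h import *
for x in(352,382,412):
    q=proj("side",(x,235.5-(x-382)*.04,16.5));print(x,q.round(1),((q-[230,150])*5).round(0))
print(unp("top",255,293,5),[unp("top",180+530/6,270+95/6,z).round() for z in(80,150)],[unp("side",230+360/5,150+180/5,z).round() for z in(100,150,170)])
E
```

```text
352 [282.2 201.2] [261. 256.]
382 [292.8 204.4] [314. 272.]
412 [303.5 207.6] [368. 288.]
[447.41951501 191.23863711   5.        ] [array([459., 152.,  80.]), array([453., 146., 150.])] [array([427., 196., 100.]), array([466., 118., 150.]), array([481.,  87., 170.])]
```

The side view shows the plug where the computed points fall (ends at about 265,258; belly at 312,274). I'll correct sideways and descend.

```bash
python3 -m crank '[[-0.2,0.3,-0.2,0.25,0.8,-0.3,0.6],[-0.2,0.3,-0.2,0.25,0.8,-0.3,0.6],[-0.2,0.3,-0.2,0.2,0.8,-0.25,0.6],[-0.2,0.3,0,0.1,0.8,-0.15,0.6],[0,0,0,0,0.8,0,0.6],[0,0,0,0,0.8,0,0.6],[0,0,0,0,0,0,0.6],[0,0,0,0,0,0,0.6],[0,0,0,0,0,0,0.6],[0,0,0,0,0,0,0.6]]' 
python3 plan.py 382 235.5 16 88 6
```

```text
clock: 11.33
eef_pos: [385.0, 235.2, 86.4]
tcp_rot: [-1.577, -0.003, 1.531]
contact_force: [0.2, 0.1, 0.5]
opening: 0.799
now [385.  235.2  86.4] rpy [-90.34  -0.18  87.74] q6 -0.99 t 11.33 step 11.7 tiltfix total [ 0.3 -0.   0.2]
[0.06, -0.04, 0.03, 0.0, 1.17, 0.05]
[0.06, -0.04, 0.03, 0.0, 1.17, 0.05]
[0.06, -0.04, 0.03, 0.0, 1.17, 0.05]
[0.06, -0.04, 0.03, 0.0, 1.17, 0.05]
[0.06, -0.04, 0.03, 0.0, 1.17, 0.05]
[0.06, -0.04, 0.03, 0.0, 1.17, 0.05]
```

```bash
python3 -m crank '[[0,0,0,0,1.1,0.1,0.6],[0,0,0,0,1.1,0.1,0.6],[0,0,0,0,1.1,0.1,0.6],[0,0,0,0,1.1,0,0.6],[0,0,0,0,1.1,0,0.6],[0,0,0,0,0.8,0,0.6],[0,0,0,0,0,0,0.6],[0,0,0,0,0,0,0.6],[0,0,0,0,0,0,0.6],[0,0,0,0,0,0,0.6]]' 
python3 plan.py 382 235.5 16 88 1
```

```text
clock: 12.17
eef_pos: [385.7, 237.9, 25.2]
tcp_rot: [-1.584, -0.008, 1.532]
contact_force: [-0.0, 0.2, 0.4]
opening: 0.8
now [385.7 237.9  25.2] rpy [-90.77  -0.47  87.78] q6 -0.98 t 12.17 step 10.2 tiltfix total [ 0.8 -0.   0.5]
[0.77, -0.22, 0.47, -0.25, 0.92, 0.36]
```

```bash
python3 -m crank '[[0.4,0,0.2,-0.1,0.5,0.2,0.6],[0.4,0,0.2,-0.1,0.5,0.2,0.6],[0,0,0,0,0,0,0.2],[0,0,0,0,0,0,-0.1],[0,0,0,0,0,0,-0.4],[0,0,0,0,0,0,-0.4],[0,0,0,0,0,0,-0.6],[0,0,0,0,0,0,-0.6],[0,0,0,0,0,0,-0.6],[0,0,0,0,0,0,-0.6]]' 30
python3 st.py
python3 - <<'E'
from h import *
crop("side","s8",230,150,380,260,5)
E
```

```text
clock: 13.0
eef_pos: [382.3, 236.5, 15.9]
tcp_rot: [-1.571, -0.002, 1.532]
contact_force: [0.0, 0.6, 0.3]
opening: 0.351
t 13.0 p [382.3 236.5  15.9] r 450.8 th 103.5 rpy [-90.   -0.1  87.8] q6 -0.99 F [0.  0.6 0.3] op 0.351
```

View pics/s8.png

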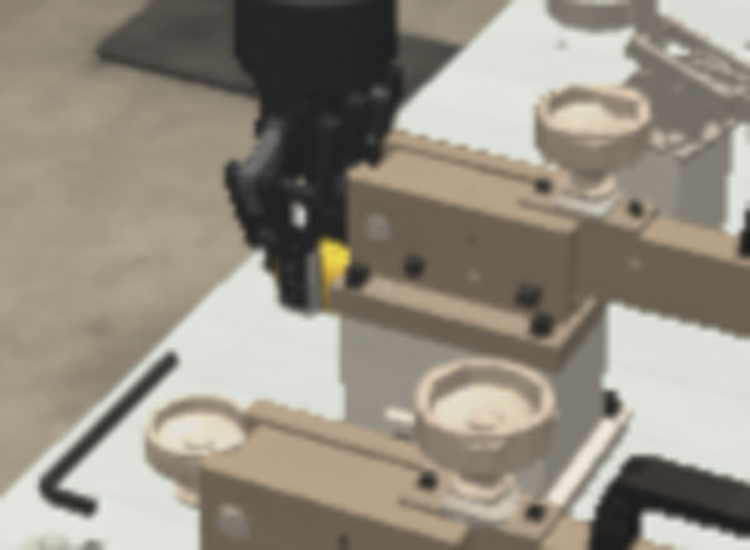

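The side view shows the jaws closed on the belly (yellow at 335,260), and the opening of 0.351 (about 30 mm) fits the plug. Lifting.

```bash
python3 -m crank '[[0,0,0,0,-0.5,0,-0.6],[0,0,0,0,-1.5,0,-0.6],[0,0,0,0,-2.5,0,-0.6],[0,0,0,0,-3,0,-0.6],[0,0,0,0,-3,0,-0.6],[0,0,0,0,-3,0,-0.6],[0,0,0,0,-3,0,-0.6],[0,0,0,0,-2,0,-0.6],[0,0,0,0,-1,0,-0.6],[0,0,0,0,0,0,-0.6]]' 40
python3 plan.py 451 -231.3 210 129 18
python3 - <<'E'
from h import *
crop("side","s9",200,60,380,260,4)
E
```

```text
clock: 13.88
eef_pos: [380.3, 234.8, 222.2]
tcp_rot: [-1.568, -0.0, 1.532]
contact_force: [0.6, 0.2, -0.8]
opening: 0.35
now [380.3 234.8 222.2] rpy [-89.85  -0.    87.76] q6 -0.98 t 13.88 step 26.2 tiltfix total [-0.1  0.   0. ]
[-0.01, -2.29, 0.0, -2.57, 0.07, -0.49]
[-0.01, -2.29, 0.0, -2.59, 0.07, -0.39]
[-0.01, -2.29, 0.0, -2.6, 0.07, -0.29]
[-0.01, -2.29, 0.0, -2.61, 0.07, -0.18]
[-0.01, -2.29, 0.0, -2.62, 0.07, -0.08]
[-0.01, -2.29, 0.0, -2.62, 0.07, 0.03]
[-0.01, -2.29, 0.0, -2.62, 0.07, 0.13]
[-0.01, -2.29, 0.0, -2.61, 0.07, 0.24]
[-0.01, -2.29, 0.0, -2.6, 0.07, 0.34]
[-0.01, -2.29, 0.0, -2.58, 0.07, 0.44]
[-0.01, -2.29, 0.0, -2.56, 0.07, 0.55]
[-0.01, -2.29, 0.0, -2.54, 0.07, 0.65]
[-0.01, -2.29, 0.0, -2.51, 0.07, 0.75]
[-0.01, -2.29, 0.0, -2.48, 0.07, 0.85]
[-0.01, -2.29, 0.0, -2.44, 0.07, 0.95]
[-0.01, -2.29, 0.0, -2.4, 0.07, 1.04]
[-0.01, -2.29, 0.0, -2.36, 0.07, 1.14]
[-0.01, -2.29, 0.0, -2.31, 0.07, 1.23]
```

View pics/s9.png

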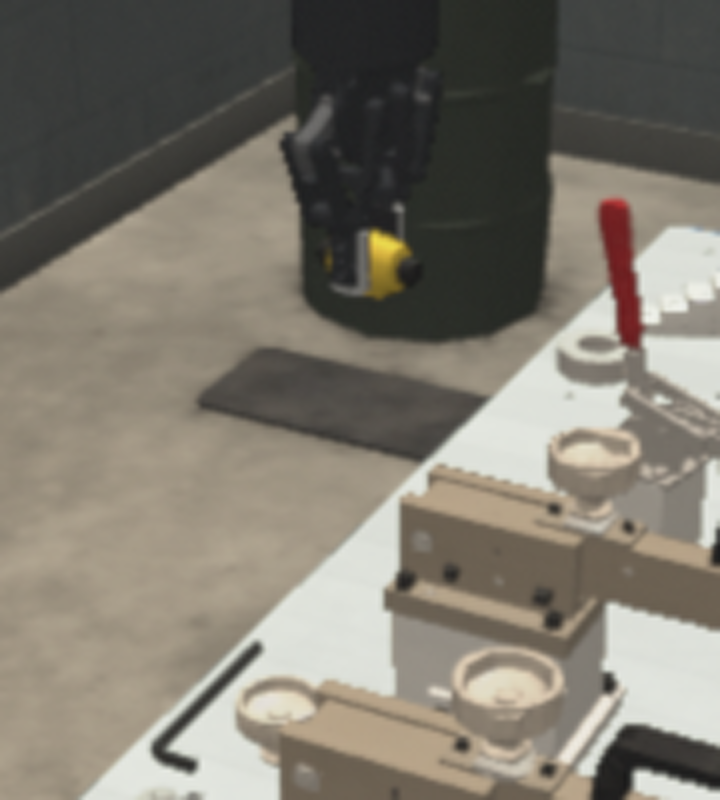

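The side view shows the plug held level in the jaws (crop 380,262). Transferring now.

```bash
python3 -m crank '[[0,-2.2,0,-2,0,-0.4,-0.6],[0,-2.2,0,-2.6,0,-0.4,-0.6],[0,-2.2,0,-2.6,0,-0.3,-0.6],[0,-2.2,0,-2.6,0,-0.2,-0.6],[0,-2.2,0,-2.6,0,-0.1,-0.6],[0,-2.2,0,-2.6,0,0,-0.6],[0,-2.2,0,-2.6,0,0.1,-0.6],[0,-2.2,0,-2.6,0,0.2,-0.6],[0,-2.2,0,-2.6,0,0.3,-0.6],[0,-2.2,0,-2.6,0,0.4,-0.6]]'
python3 plan.py 451 -231.3 180 129 8
```

```text
clock: 14.77
eef_pos: [414.7, -25.3, 210.4]
tcp_rot: [-1.553, -0.006, 1.941]
contact_force: [0.8, 0.0, -0.3]
opening: 0.347
now [414.7 -25.3 210.4] rpy [-89.    -0.33 111.19] q6 -2.0 t 14.77 step 26.4 tiltfix total [-1.   0.   0.3]
[-0.13, -2.23, 0.04, -2.57, 0.38, 0.51]
[-0.13, -2.23, 0.04, -2.54, 0.38, 0.61]
[-0.13, -2.23, 0.04, -2.52, 0.38, 0.71]
[-0.13, -2.23, 0.04, -2.49, 0.38, 0.8]
[-0.13, -2.23, 0.04, -2.46, 0.38, 0.9]
[-0.13, -2.23, 0.04, -2.42, 0.38, 0.99]
[-0.13, -2.23, 0.04, -2.38, 0.38, 1.09]
[-0.13, -2.23, 0.04, -2.33, 0.38, 1.18]
```

```bash
python3 -m crank '[[-0.1,-2.2,0,-2.6,0.3,0.5,-0.6],[-0.1,-2.2,0,-2.5,0.3,0.6,-0.6],[-0.1,-2.2,0,-2.5,0.3,0.7,-0.6],[-0.1,-2.2,0,-2.5,0.3,0.8,-0.6],[-0.1,-2.2,0,-2.4,0.3,0.9,-0.6],[-0.1,-2.2,0,-2.4,0.3,1,-0.6],[-0.1,-2.2,0,-2,0.3,1,-0.6],[0,-1.5,0,-1,0.3,0.6,-0.6],[0,0,0,0,0,0,-0.6],[0,0,0,0,0,0,-0.6]]'
python3 plan.py 451 -231.3 90 129 5
```

```text
clock: 15.6
eef_pos: [438.6, -224.6, 170.3]
tcp_rot: [-1.558, -0.026, 2.247]
contact_force: [0.9, 0.4, -0.3]
opening: 0.347
now [ 438.6 -224.6  170.3] rpy [-89.26  -1.47 128.72] q6 -2.72 t 15.6 step 16.3 tiltfix total [-0.7  0.   1.5]
[-0.15, -0.06, 0.29, -0.26, 1.61, -0.11]
[-0.15, -0.06, 0.29, -0.26, 1.61, -0.11]
[-0.15, -0.06, 0.29, -0.26, 1.61, -0.11]
[-0.15, -0.06, 0.29, -0.26, 1.61, -0.11]
[-0.15, -0.06, 0.29, -0.26, 1.61, -0.11]
```

```bash
python3 -m crank '[[-0.2,0,0.4,-0.3,1.5,-0.15,-0.6],[-0.2,0,0.4,-0.3,1.5,-0.15,-0.6],[-0.2,0,0.4,-0.3,1.5,-0.15,-0.6],[-0.2,0,0.3,-0.3,1.5,-0.1,-0.6],[0,0,0,-0.1,0.5,0,-0.6],[0,0,0,0,0,0,-0.6],[0,0,0,0,0,0,-0.6],[0,0,0,0,0,0,-0.6],[0,0,0,0,0,0,-0.6],[0,0,0,0,0,0,-0.6]]'
python3 plan.py 451 -231.3 30 129 4
python3 - <<'E'
from h import *
crop("side","s10",130,200,330,390,4)
E
```

```text
clock: 16.43
eef_pos: [447.8, -223.5, 102.0]
tcp_rot: [-1.571, -0.005, 2.244]
contact_force: [0.2, 0.5, -0.1]
opening: 0.349
now [ 447.8 -223.5  102. ] rpy [-90.    -0.26 128.58] q6 -2.71 t 16.43 step 18.1 tiltfix total [-0.   0.   0.3]
[-0.0, -0.11, 0.07, -0.2, 1.8, 0.06]
[-0.0, -0.11, 0.07, -0.2, 1.8, 0.06]
[-0.0, -0.11, 0.07, -0.2, 1.8, 0.06]
[-0.0, -0.11, 0.07, -0.2, 1.8, 0.06]
```

View pics/s10.png

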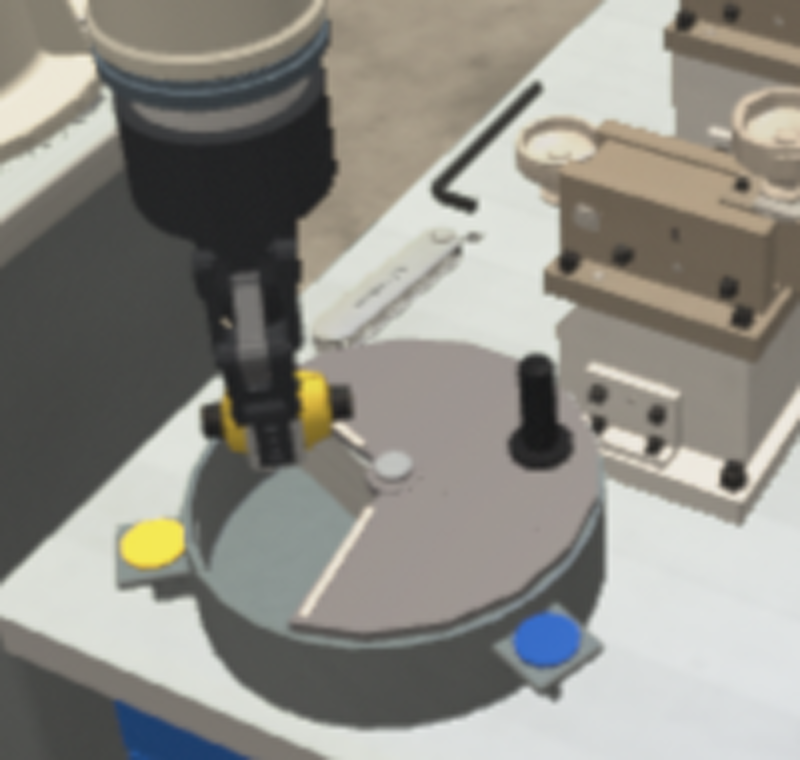

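```bash
python3 - <<'E'
from h import *
C=np.array([487.5,-201.8])
a,b=[unp("side",130+u/4-.4,200+v/4-.4,102.5)[:2] for u,v in((207,420),(343,402))]
m=(a+b)/2;print(a,b,m,np.linalg.norm(a-b),"ax",np.degrees(np.arctan2(*(b-a)[::-1])),"tcp",r.sense()["eef_pos"])
e=np.array([np.cos(np.radians(218.9)),np.sin(np.radians(218.9))]);print("radial ends",(a-C)@e,(b-C)@e)
E
python3 plan.py 451 -231.3 85 129 2;
```

```text
[ 427.43053571 -238.517983  ] [ 470.15596392 -205.41138697] [ 448.79324981 -221.96468499] 54.0509844256655 ax 37.77098318726135 tcp [ 447.86961202 -223.60352222  102.08892403]
radial ends 69.80618589980925 15.765694847211144
now [ 447.9 -223.6  102.1] rpy [-90.01  -0.25 128.57] q6 -2.71 t 16.48 step 9.5 tiltfix total [ 0.  -0.   0.3]
[0.0, -0.21, 0.13, -0.4, 0.85, 0.12]
[0.0, -0.21, 0.13, -0.4, 0.85, 0.12]
```

```bash
python3 -m crank '[[0,-0.2,0.1,-0.3,0.3,-0.1,-0.6],[0,-0.2,0.1,-0.3,0.3,-0.1,-0.6],[0,0,0,-0.1,0.1,-0.1,-0.6],[0,0,0,0,0,0,-0.6],[0,0,0,0,0,0,-0.6],[0,0,0,0,0,0,-0.6],[0,0,0,0,0,0,-0.6],[0,0,0,0,0,0,-0.6],[0,0,0,0,0,0,-0.6],[0,0,0,0,0,0,-0.6]]'
python3 plan.py 450.1 -231.9 31 129 5; python3 st.py
```

```text
clock: 17.32
eef_pos: [456.0, -228.2, 95.4]
tcp_rot: [-1.572, 0.001, 2.251]
contact_force: [-0.2, -0.2, -0.5]
opening: 0.35
now [ 456.  -228.2   95.4] rpy [-9.0050e+01  8.0000e-02  1.2898e+02] q6 -2.72 t 17.32 step 13.0 tiltfix total [ 0.1  0.  -0.1]
[0.01, -0.0, -0.02, 0.02, 1.29, 0.14]
[0.01, -0.0, -0.02, 0.02, 1.29, 0.14]
[0.01, -0.0, -0.02, 0.02, 1.29, 0.14]
[0.01, -0.0, -0.02, 0.02, 1.29, 0.14]
[0.01, -0.0, -0.02, 0.02, 1.29, 0.14]
t 17.32 p [ 456.  -228.2   95.4] r 41.1 th -140.1 rpy [-9.01e+01  1.00e-01  1.29e+02] q6 -2.72 F [-0.2 -0.2 -0.5] op 0.35
```

```bash
python3 -m crank '[[0,0,0,0,0.2,0.3,-0.6],[0,0,0,0,0.3,0.3,-0.6],[0,0,0,0,0.2,0.1,-0.6],[0,0,0,0,0,0,-0.6],[0,0,0,0,0,0,-0.6],[0,0,0,0,0,0,-0.6],[0,0,0,0,0,0,-0.6],[0,0,0,0,0,0,-0.6],[0,0,0,0,0,0,-0.6],[0,0,0,0,0,0,-0.6]]'
python3 plan.py 450.1 -231.9 31 129 5; python3 st.py
```

```text
clock: 18.15
eef_pos: [449.7, -233.1, 87.6]
tcp_rot: [-1.572, 0.001, 2.251]
contact_force: [-0.8, 0.9, -0.9]
opening: 0.354
now [ 449.7 -233.1   87.6] rpy [-9.0050e+01  7.0000e-02  1.2897e+02] q6 -2.73 t 18.15 step 11.3 tiltfix total [ 0.   0.  -0.1]
[0.01, -0.01, -0.01, 0.01, 1.13, -0.02]
[0.01, -0.01, -0.01, 0.01, 1.13, -0.02]
[0.01, -0.01, -0.01, 0.01, 1.13, -0.02]
[0.01, -0.01, -0.01, 0.01, 1.13, -0.02]
[0.01, -0.01, -0.01, 0.01, 1.13, -0.02]
t 18.15 p [ 449.7 -233.1   87.6] r 49.1 th -140.4 rpy [-9.00e+01  1.00e-01  1.29e+02] q6 -2.73 F [-0.8  0.9 -0.9] op 0.354
```

Good; descending in two stages, watching the force.

```bash
python3 -m crank '[[0,0,0,0,0.7,0,-0.6],[0,0,0,0,0.7,-0.03,-0.6],[0,0,0,0,0.7,-0.03,-0.6],[0,0,0,0,0.7,0,-0.6],[0,0,0,0,0.4,0,-0.6],[0,0,0,0,0,0,-0.6],[0,0,0,0,0,0,-0.6],[0,0,0,0,0,0,-0.6],[0,0,0,0,0,0,-0.6],[0,0,0,0,0,0,-0.6]]'
python3 plan.py 450.1 -231.9 31 129 3; python3 st.py
python3 - <<'E'
from h import *
crop("side","s11",150,250,270,370,6)
E
```

```text
clock: 18.98
eef_pos: [449.9, -232.3, 51.2]
tcp_rot: [-1.571, -0.0, 2.251]
contact_force: [-1.0, 0.3, -0.8]
opening: 0.352
now [ 449.9 -232.3   51.2] rpy [-9.0010e+01 -1.0000e-02  1.2898e+02] q6 -2.73 t 18.98 step 6.7 tiltfix total [ 0. -0.  0.]
[0.0, -0.01, 0.0, 0.01, 0.67, -0.01]
[0.0, -0.01, 0.0, 0.01, 0.67, -0.01]
[0.0, -0.01, 0.0, 0.01, 0.67, -0.01]
t 18.98 p [ 449.9 -232.3   51.2] r 48.4 th -140.9 rpy [-90.  -0. 129.] q6 -2.73 F [-1.   0.3 -0.8] op 0.352
```

View pics/s11.png

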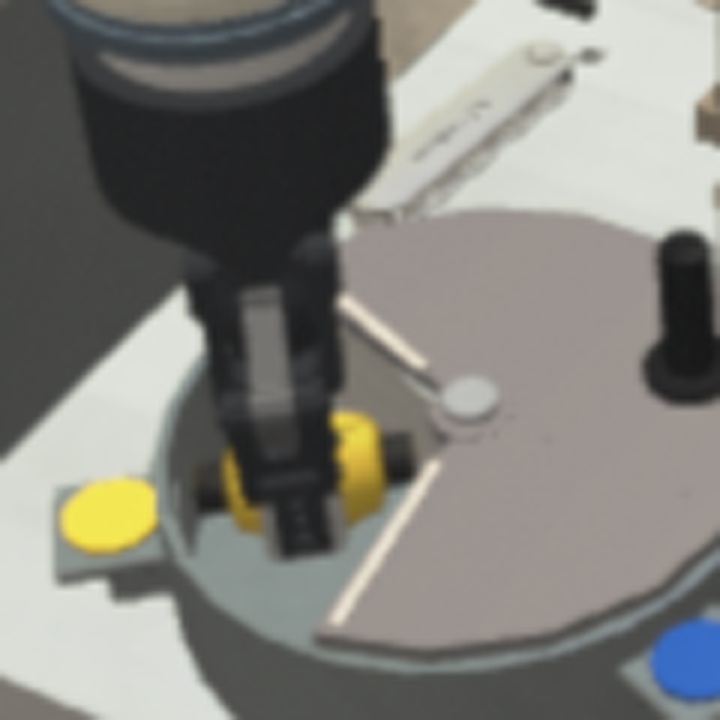

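The side view shows the plug inside the opening, clear of the hub (470,400) and the wall; its ends are at (205,490) and (400,455). I'll lower the last part and open slightly.

```bash
python3 -m crank '[[0,0,0,0,0.5,0,-0.6],[0,0,0,0,0.5,0,-0.6],[0,0,0,0,0.5,0,-0.6],[0,0,0,0,0.2,0,-0.6],[0,0,0,0,0.1,0,-0.6],[0,0,0,0,0,0,-0.6],[0,0,0,0,0,0,-0.6],[0,0,0,0,0,0,-0.6],[0,0,0,0,0,0,-0.6],[0,0,0,0,0,0,-0.6]]'
python3 st.py
```

```text
clock: 19.87
eef_pos: [450.3, -232.6, 31.7]
tcp_rot: [-1.571, 0.001, 2.251]
contact_force: [0.4, -0.2, -0.2]
opening: 0.353
t 19.87 p [ 450.3 -232.6   31.7] r 48.3 th -140.4 rpy [-90.   0. 129.] q6 -2.73 F [ 0.4 -0.2 -0.2] op 0.353
```

```bash
python3 -m crank '[[0,0,0,0,0.1,0,-0.6],[0,0,0,0,0.05,0,-0.6],[0,0,0,0,0,0,-0.6],[0,0,0,0,0,0,-0.2],[0,0,0,0,0,0,-0.1],[0,0,0,0,0,0,0],[0,0,0,0,0,0,0.05],[0,0,0,0,0,0,0.05],[0,0,0,0,0,0,0.05],[0,0,0,0,0,0,0.05]]'
python3 st.py
python3 - <<'E'
from h import *
crop("side","s12",150,250,270,370,6)
E
```

```text
clock: 20.7
eef_pos: [450.9, -232.8, 30.7]
tcp_rot: [-1.572, 0.002, 2.251]
contact_force: [0.4, 0.5, 0.7]
opening: 0.521
t 20.7 p [ 450.9 -232.8   30.7] r 48.0 th -139.7 rpy [-9.01e+01  1.00e-01  1.29e+02] q6 -2.73 F [0.4 0.5 0.7] op 0.521
```

View pics/s12.png

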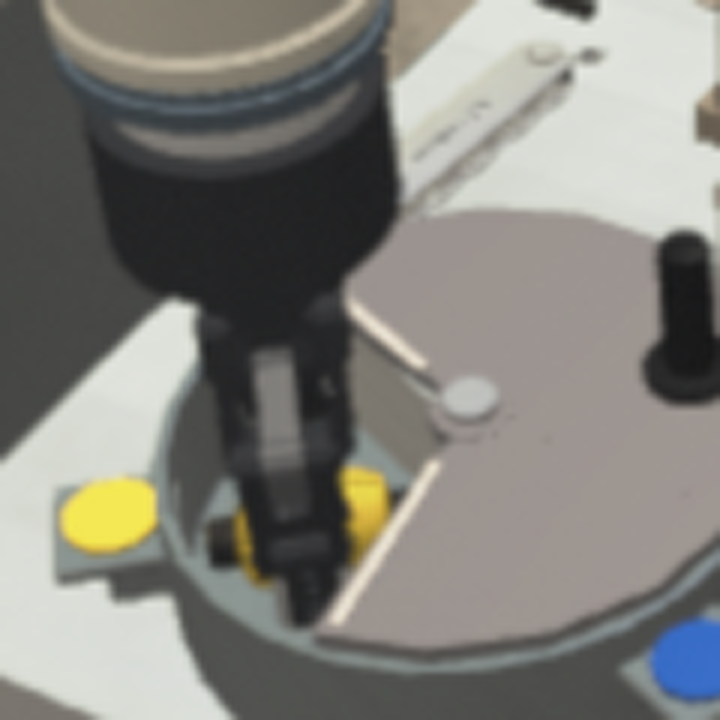

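The side view shows the plug on the floor with the fingers open and no force. I'll retreat upward and look.

```bash
python3 -m crank '[[0,0,0,0,-0.5,0,0.05],[0,0,0,0,-1,0,0.05],[0,0,0,0,-2,0,0.05],[0,0,0,0,-3,0,0.05],[0,0,0,0,-3,0,0.05],[0,0,0,0,-3,0,0],[0,0,0,0,-2,0,0],[0,0,0,0,-1,0,0],[0,0,0,0,0,0,0],[0,0,0,0,0,0,0]]'
python3 plan.py 535.8 -163 170 129 6
python3 - <<'E'
from h import *
crop("side","s13",150,270,270,390,6)
E
```

```text
clock: 21.58
eef_pos: [449.6, -232.2, 199.4]
tcp_rot: [-1.573, 0.003, 2.251]
contact_force: [-0.9, 0.7, -0.7]
opening: 0.501
now [ 449.6 -232.2  199.4] rpy [-90.11   0.2  128.98] q6 -2.73 t 21.58 step 19.1 tiltfix total [ 0.1  0.  -0.2]
[0.02, -0.0, -0.03, -0.01, 0.49, -1.84]
[0.02, -0.0, -0.03, -0.01, 0.49, -1.84]
[0.02, -0.0, -0.03, -0.01, 0.49, -1.84]
[0.02, -0.0, -0.03, -0.01, 0.49, -1.84]
[0.02, -0.0, -0.03, -0.01, 0.49, -1.84]
[0.02, -0.0, -0.03, -0.01, 0.49, -1.84]
```

View pics/s13.png

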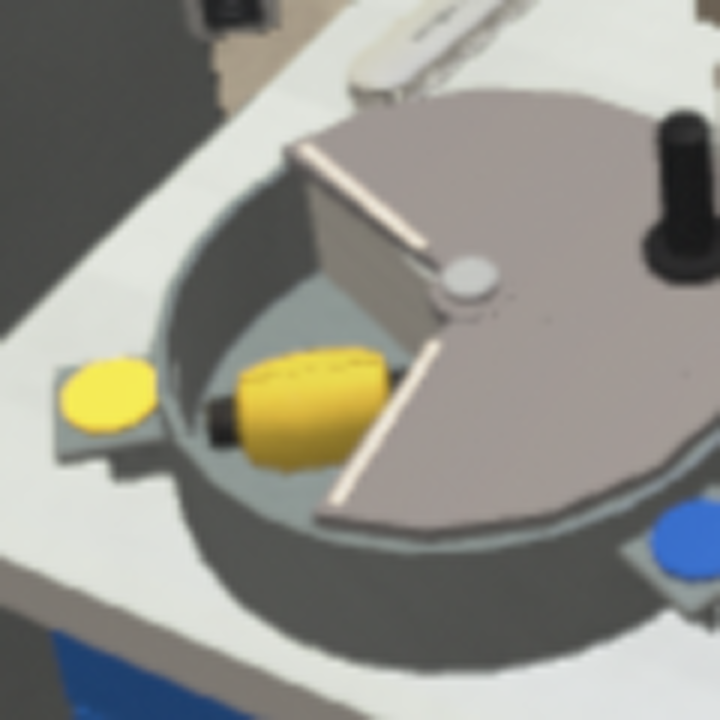

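The view shows the plug lying level in the yellow compartment (crop 310,405), and the lid has not moved. Back to the peg.

```bash
python3 -m crank '[[0,0,0,0,0,-1.8,0],[0,0,0,0,0.4,-1.8,0],[0,0,0,0,0.5,-1.8,0],[0,0,0,0,0.5,-1.8,0],[0,0,0,0,0.4,-1.8,0],[0,0,0,0,0.4,-1.2,0],[0,0,0,0,0,-0.4,0],[0,0,0,0,0,0,0],[0,0,0,0,0,0,0],[0,0,0,0,0,0,0]]'
python3 plan.py 536.4 -163.2 100 129 5;python3 st.py
```

```text
clock: 22.47
eef_pos: [528.8, -161.7, 167.1]
tcp_rot: [-1.563, -0.01, 2.25]
contact_force: [-0.2, -0.2, 0.3]
opening: 0.496
now [ 528.8 -161.7  167.1] rpy [-89.57  -0.55 128.91] q6 -2.55 t 22.47 step 13.5 tiltfix total [-0.4  0.   0.6]
[-0.09, -0.02, 0.11, -0.12, 1.34, -0.1]
[-0.09, -0.02, 0.11, -0.12, 1.34, -0.1]
[-0.09, -0.02, 0.11, -0.12, 1.34, -0.1]
[-0.09, -0.02, 0.11, -0.12, 1.34, -0.1]
[-0.09, -0.02, 0.11, -0.12, 1.34, -0.1]
t 22.47 p [ 528.8 -161.7  167.1] r 57.5 th 44.2 rpy [-89.6  -0.6 128.9] q6 -2.55 F [-0.2 -0.2  0.3] op 0.496
```

Correct sideways and go down to about 130 (fingertips just above the peg), then check.

```bash
python3 -m crank '[[-0.2,0,0.2,-0.2,0.8,-0.15,0],[-0.2,0,0.2,-0.2,0.8,-0.15,0],[0,0,0.1,-0.15,0.8,-0.1,0],[0,0,0,0,0.6,0,0],[0,0,0,0,0,0,0],[0,0,0,0,0,0,0],[0,0,0,0,0,0,0],[0,0,0,0,0,0,0],[0,0,0,0,0,0,0],[0,0,0,0,0,0,0]]'
python3 plan.py 536.4 -163.2 100 129 3;python3 st.py
```

```text
clock: 23.3
eef_pos: [533.9, -165.8, 134.2]
tcp_rot: [-1.571, 0.0, 2.247]
contact_force: [-0.9, -0.6, 0.2]
opening: 0.498
now [ 533.9 -165.8  134.2] rpy [-8.9990e+01  1.0000e-02  1.2874e+02] q6 -2.55 t 23.3 step 11.5 tiltfix total [-0. -0. -0.]
[-0.0, -0.09, -0.0, 0.02, 1.14, -0.12]
[-0.0, -0.09, -0.0, 0.02, 1.14, -0.12]
[-0.0, -0.09, -0.0, 0.02, 1.14, -0.12]
t 23.3 p [ 533.9 -165.8  134.2] r 58.7 th 37.8 rpy [-90.    0.  128.7] q6 -2.55 F [-0.9 -0.6  0.2] op 0.498
```

```bash
python3 -m crank '[[0,0,0,0,1.1,-0.1,0],[0,0,0,0,1.1,-0.1,0],[0,0,0,0,0.8,-0.1,0],[0,0,0,0,0,0,0],[0,0,0,0,0,0,-0.4],[0,0,0,0,0,0,-0.4],[0,0,0,0,0,0,-0.4],[0,0,0,0,0,0,-0.4],[0,0,0,0,0,0,-0.4],[0,0,0,0,0,0,-0.4]]'
python3 st.py
python3 - <<'E'
from h import *
crop("side","s14",200,230,320,350,5)
E
```

```text
clock: 24.13
eef_pos: [536.7, -163.6, 101.0]
tcp_rot: [-1.571, 0.0, 2.247]
contact_force: [-0.1, -0.7, -0.4]
opening: 0.302
t 24.13 p [ 536.7 -163.6  101. ] r 62.3 th 37.8 rpy [-90.    0.  128.8] q6 -2.55 F [-0.1 -0.7 -0.4] op 0.302
```

View pics/s14.png

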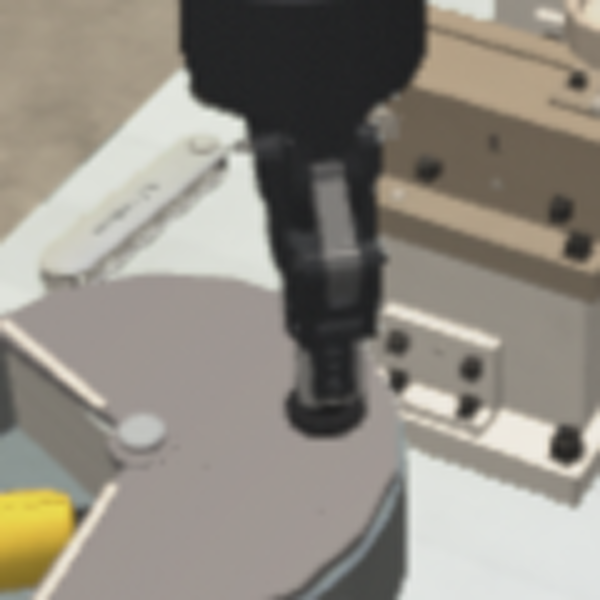

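The fingers are round the peg again (crop 325,400). Pushing clockwise.

```bash
python3 -m crank '[[0,4.8,0,-0.5,0,0.02,-0.4],[0,4.8,0,-0.5,0,0.03,-0.4],[0,4.8,0,-0.5,0,0.03,-0.4],[0,4.8,0,-0.5,0,0.03,-0.4],[0,4.8,0,-0.5,0,0.03,-0.4],[0,4.8,0,-0.5,0,0.03,-0.4],[0,4.8,0,-0.5,0,0.03,-0.4],[0,4.8,0,-0.5,0,0.03,-0.4],[0,4.8,0,-0.5,0,0.03,-0.4],[0,4.8,0,-0.5,0,0.03,-0.4]]'
python3 st.py
```

```text
clock: 25.02
eef_pos: [548.2, -208.2, 101.3]
tcp_rot: [-1.57, -0.006, 1.372]
contact_force: [2.8, 2.8, -1.2]
opening: 0.299
t 25.02 p [ 548.2 -208.2  101.3] r 61.0 th -6.0 rpy [-90.   -0.3  78.6] q6 -1.75 F [ 2.8  2.8 -1.2] op 0.299
```

```bash
python3 -m crank '[[0,4.3,0,-0.5,0,0,-0.4],[0,4.3,0,-0.5,0,0,-0.4],[0,4.3,0,-0.5,0,0,-0.4],[0,4.3,0,-0.5,0,0,-0.4],[0,4.3,0,-0.5,0,0,-0.4],[0,4.3,0,-0.5,0,0,-0.4],[0,4.3,0,-0.5,0,0,-0.4],[0,4.3,0,-0.5,0,0,-0.4],[0,4.3,0,-0.5,0,0,-0.4],[0,4.3,0,-0.5,0,0,-0.4]]'
python3 st.py
```

```text
clock: 25.85
eef_pos: [525.5, -249.7, 101.8]
tcp_rot: [-1.569, -0.012, 0.58]
contact_force: [2.2, 1.1, -1.2]
opening: 0.299
t 25.85 p [ 525.5 -249.7  101.8] r 61.1 th -51.6 rpy [-89.9  -0.7  33.2] q6 -1.04 F [ 2.2  1.1 -1.2] op 0.299
```

```bash
python3 -m crank '[[0,3.8,0,-0.5,0,0,-0.4],[0,3.8,0,-0.5,0,0,-0.4],[0,3.8,0,-0.5,0,0.02,-0.4],[0,3.8,0,-0.5,0,0.02,-0.4],[0,3.8,0,-0.5,0,0.02,-0.4],[0,3.8,0,-0.5,0,0.02,-0.4],[0,2,0,-0.3,0,0,-0.4],[0,0,0,0,0,0,-0.4],[0,0,0,0,0,0,-0.4],[0,0,0,0,0,0,-0.4]]'
python3 st.py
python3 - <<'E'
from h import *
crop("side","s15",150,270,300,390,5)
E
```

```text
clock: 26.68
eef_pos: [497.1, -262.9, 103.4]
tcp_rot: [-1.567, -0.018, 0.12]
contact_force: [0.1, 0.2, 0.4]
opening: 0.297
t 26.68 p [ 497.1 -262.9  103.4] r 61.9 th -81.0 rpy [-89.8  -1.1   6.9] q6 -0.63 F [0.1 0.2 0.4] op 0.297
```

View pics/s15.png

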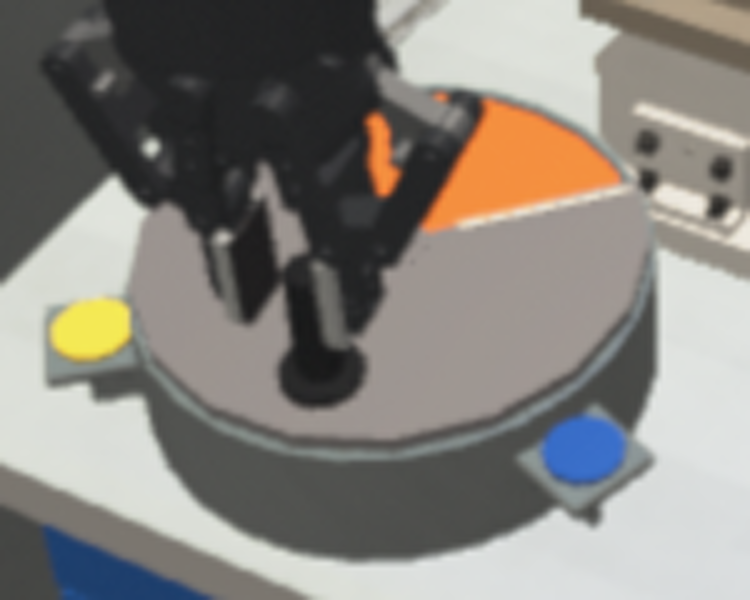

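The view shows the peg against the right-hand finger (collar at crop 322,372). It has about 4° to go.

```bash
python3 -m crank '[[0,0,0.5,-0.2,0,0,-0.4],[0,0,0.5,-0.2,0,0,-0.4],[0,0,0,-0.05,0,0,-0.4],[0,0,0,0,0,0,-0.4],[0,0,0,0,0,0,-0.3],[0,0,0,-0.1,0,0,-0.2],[0,0,0,-0.1,0,0,-0.1],[0,0,0,0,0,0,0],[0,0,0,0,0,0,0],[0,0,0,0,0,0,0]]'
python3 st.py
python3 -m crank '[[0,0,0,0,-1,0,0],[0,0,0,0,-2,0,0],[0,0,0,0,-3,0,0],[0,0,0,0,-3,0,0],[0,0,0,0,-3,0,0],[0,0,0,0,-3,0,0],[0,0,0,0,-3,0,0],[0,0,0,0,-2,0,0],[0,0,0,0,-1,0,0],[0,0,0,0,0,0,0]]'
python3 st.py
python3 - <<'E'
from h import *
crop("side","s16",150,270,300,390,5)
E
```

```text
clock: 27.57
eef_pos: [490.5, -263.6, 103.3]
tcp_rot: [-1.568, 0.001, 0.124]
contact_force: [-0.5, 0.7, -0.2]
opening: 0.498
t 27.57 p [ 490.5 -263.6  103.3] r 61.9 th -87.2 rpy [-89.8   0.1   7.1] q6 -0.62 F [-0.5  0.7 -0.2] op 0.498
clock: 28.4
eef_pos: [489.0, -263.4, 328.6]
tcp_rot: [-1.567, 0.002, 0.124]
contact_force: [0.1, -0.2, -0.2]
opening: 0.498
t 28.4 p [ 489.  -263.4  328.6] r 61.6 th -88.6 rpy [-89.8   0.1   7.1] q6 -0.62 F [ 0.1 -0.2 -0.2] op 0.498
```

View pics/s16.png

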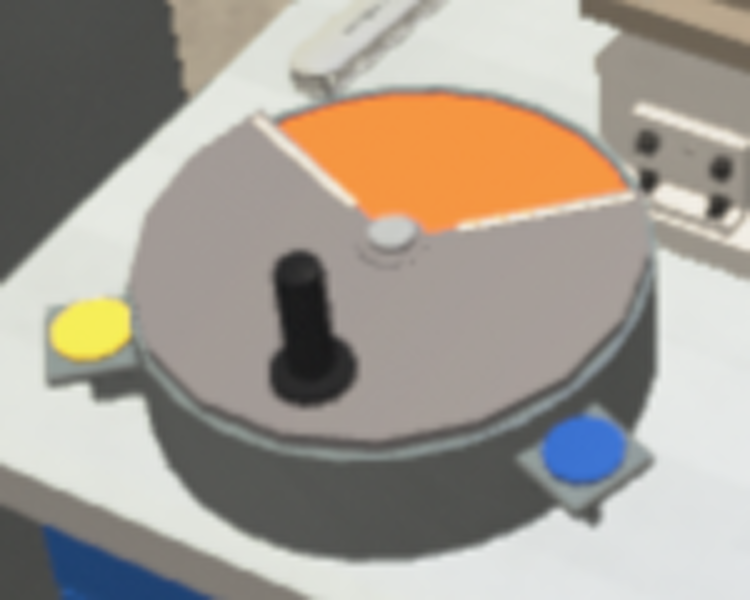

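```bash
python3 - <<'E'
from h import *
C=np.array([487.5,-201.8])
for u,v,z in((313,369,70),(298,264,116),(258,120,67),(630,195,67)):
    q=unp("side",150+u/5-.4,270+v/5-.4,z)[:2]-C;print(q.round(1),np.linalg.norm(q).round(1),(np.degrees(np.arctan2(q[1],q[0]))%360).round(1))
E
python3 -m crank '[[0,0,0,0,0,0,0],[0,0,0,0,0,0,0],[0,0,0,0,0,0,0],[0,0,0,0,0,0,0],[0,0,0,0,0,0,0],[0,0,0,0,0,0,0],[0,0,0,0,0,0,0],[0,0,0,0,0,0,0],[0,0,0,0,0,0,0],[0,0,0,0,0,0,0]]'
python3 - <<'E'
from h import *
cv2.imwrite("pics/side_end.png",cams.grab_frame("side"))
cv2.imwrite("pics/top_end.png",cams.grab_frame("top"))
E
```

```text
[ 12.2 -60.7] 61.9 281.4
[ 12.2 -60.3] 61.5 281.4
[-74.2  29.5] 79.8 158.3
[61.4 54.6] 82.2 41.6
clock: 29.28
eef_pos: [485.7, -261.6, 319.0]
tcp_rot: [-1.558, 0.014, 0.124]
contact_force: [0.3, 0.2, -0.0]
opening: 0.502
```

View pics/side_end.png

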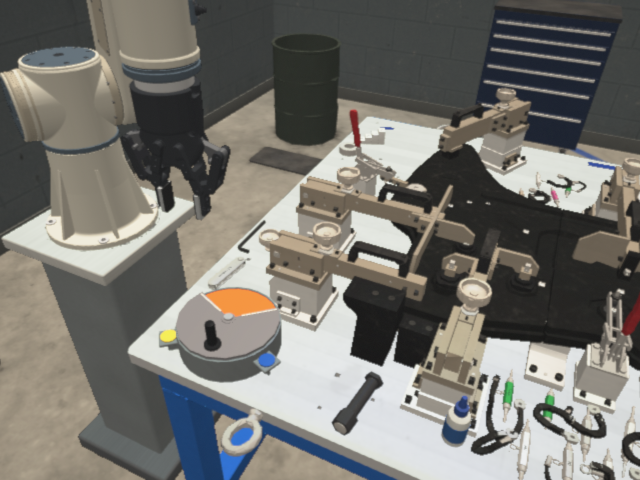

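View pics/top_end.png

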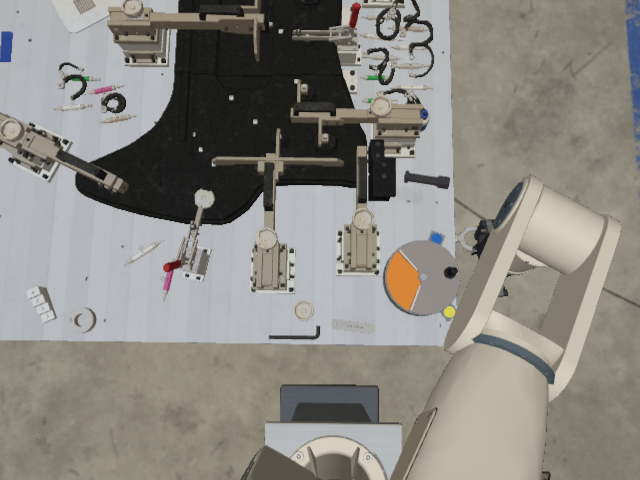

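The lid is within about 2.5° (0.04 rad) of shut, the bystanders show at their original pixels in both views, and the arm is clear of everything. Handing in.

```bash
python3 -c "
from rig import order;print(order.sign_off())"
```

```text
the job is handed in; nothing more can be done
None
```

The yellow plug is lying in the yellow-marked compartment and the lid is shut again. I handed the job in at about 29 s; no verdict was reported.

**What I did:**
- Straddled the peg with the fingers and pushed the lid counter-clockwise until its opening stood at 219.3°, with the yellow marker at 218.9°.
- Gripped the plug across its belly, laid it down in that compartment and released it.
- Pushed the lid back clockwise and raised the arm clear.

**Last checks:**
- **Plug:** it lay level and released in the compartment when I looked before closing the lid. I could not see it again once the lid was shut.
- **Lid:** the two readings differ slightly. The peg puts it about 2.5° (0.04 rad) from shut and the edges of the opening about 1°; both are well inside the 0.2 rad limit.
- **Torch, feeler gauge and thumb knob:** they appear at the same places in the final pictures as at the start, judged by eye.
- **Forces:** the readings at the end of each move stayed at about 4 N or less.

No check failed. One small move above the drum went the wrong way by a few millimetres, and I corrected it before lowering the plug.

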